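# Roll the sample boxes in and send the carrier on

### The arm

A 6-joint arm with a two-finger parallel gripper is mounted at the origin on the work surface. World frame = base frame: x ahead of the robot, y to its left, z up, the work surface at z = 0. Lengths are in m, angles in rad, forces in N, time in s.
With the tool pointing down it reaches from about 0.25 to 0.775 m from the base axis. Payload 4 kg.
Tool frame: the origin (TCP) lies midway between the tips of the shut fingers; the grasp point (between the pads) lies 19 mm behind it; z points along the fingers, x is the direction in which the jaws open and shut, and the axes are right-handed (so a half turn about z gives the same grasp; the last joint's range is limited). The gripper opens to 94 mm and grips with 3 to 60 N. Pads are 16 mm wide; open, the fingers measure 119 mm over their backs; the gripper's body (75 mm by 177 mm) begins 78 mm behind the grasp point.
Start: joints at [1.15, 0.087, 1.371, -0, 1.684, -0.103], TCP at [0.172, 0.522, 0.206] pointing down, gripper open.
Joint ranges: [-3.1, 3.1], [-0.76, 2.03], [0.27, 2.55], [-1.08, 4.22], [0.17, 2.65], [-2.57, 2.57]. Speed limits (rad/s): [2.79, 2.79, 3.14, 3.14, 3.14, 3.14].

### API

Orientations are given as [roll, pitch, yaw] about the fixed x, y, z axes, in that order (R = Rz(yaw) Ry(pitch) Rx(roll)).
In Python, from bench import robot gives the robot as it stands.
- The arm moves only by the shell command python3 -m handwheel 'ROWS'. ROWS is a JSON object of lists of equal length, an entry for each row: "delta_pos": the shift along the tool's x, y, z in mm, a list of three; "rotation": the turn, a rotation vector about the tool's x, y, z in rad, a list of three; "claw": the closure, from -1 (fully open) to 1 (shut). In form: {"delta_pos": [[tx, ty, tz], ...], "rotation": [[wx, wy, wz], ...], "claw": [claw, ...]}. A call has exactly 8 rows; each row shifts and turns the commanded pose from where the row before left it, along the tool's axes as they then stand; what a row does not reach is not made up. A row lasts 1/8 s, in which the tool goes at most 62.5 mm and 10.7 degrees, less where a joint would pass 70% of its speed; a pose out of reach is approached as far as the arm can. A call with a gripper value outside its range is refused whole. The fingers move at their own pace and stop on an object; the grip force is fixed at half the most. Time passes only in rows, so rows that do not move let the fingers close, or fill a call up. It gives the time, the measured TCP pose, the force and the opening at its end, in the units of the state.
- robot.get_obs(): the state, without advancing time (a new reading comes with each control period).
- robot.snapshot(name): name is "side" or "top" or "wrist"; returns a dict with "color" (480x640x3 uint8, red, green, blue), "intrinsics" (3x3 intrinsics, pixels), "eye" and "rotation" of the camera in the world. Camera axes: x right, y down, z forward; pixel columns grow to the right and rows downward; lengths in m; the calibration is good to about 2 mm. A picture is of the moment at which its call begins. There is no depth.
- robot.close_job(): hands the job in, once; it reports no verdict.
The state is a dict: "time": time; "joint_positions": joint angles; "qvel": joint speeds; "joint_torque": joint torques, N m; "tool_pos": TCP position; "ee_rot": TCP orientation; "wrist_force": force on the tool from outside, world axes, zero at the start; "wrist_torque": the same for the moment, N m; "width": finger opening in m.
Only numpy, scipy, OpenCV 4.12 (cv2) and the standard library are available. Lean on these libraries where they do the work, as an engineer would, in place of code of your own. Each camera call takes 0.05 s, during which the arm holds its last target.

### The job

Push the yellow carrier along its rail to the loading station (green tab) until it clicks into the detent. Then take in the sample boxes waiting on the roller lane, however many there are, one at a time, starting with the one nearest the red end stop: roll each along the rollers (do not carry it) until it rests against the stop, then lift it off there and set it flat and upright in a free pocket of the carrier. When all the boxes are in, push the carrier on to the dispatch station (white tab) until it clicks in there, and leave the other things on the bench alone.

Things in the scene. Friction and masses are not known exactly. Their poses are not given: they have to be found in the camera images.
- lane: fixed roller lane. Origin on the bench under the middle of the stop's inner face; own +y runs up the lane, away from the stop. 16 free 20 mm steel rollers across it, y = 12 to 395 mm, tops 50 mm above the bench. Side guides, 70 mm apart inside, rise 8 mm above the roller tops. Boxes roll under about 0.5 N, hardly coast and push one another: pushing the rearmost moves the queue.
- stop (a point): middle of the lane's red end stop, on its inner face at roller-top height; axes as the lane's. The stop is 70 mm wide, 12 mm thick, and rises 28 mm above the roller tops. A box against it has its origin 38 mm up the lane (+y) from this point, at the same height.
- ledge (a point): middle of the top of a fixed white ledge along the lane's own -x side, between lane and carrier, 74 mm (x) by 360 mm (y), top 36 mm above the bench, 6 mm thick; it may reach a little under the tray's edge. A box dropped on the way over lands on it.
- box_a: closed sample box, white with a green lid, 58 mm (own x) by 76 mm (own y) by 62 mm high, about 0.2 to 0.4 kg, straight sides; origin at the centre of its underside. When present it is first in the queue, nearest the stop. Absent in some runs. Grip it from above across its 58 mm width, 35 to 45 mm above its underside, so that the fingertips clear the low walls.
- box_b: closed sample box, white with a red lid, 58 mm (own x) by 76 mm (own y) by 62 mm high, about 0.2 to 0.4 kg, straight sides; origin at the centre of its underside. When present it stands behind the green-lidded box and before the yellow-lidded one. Absent in some runs. Grip it from above across its 58 mm width, 35 to 45 mm above its underside, so that the fingertips clear the low walls.
- box_c: closed sample box, white with a yellow lid, 58 mm (own x) by 76 mm (own y) by 62 mm high, about 0.2 to 0.4 kg, straight sides; origin at the centre of its underside. When present it is last in the queue. Absent in some runs. Grip it from above across its 58 mm width, 35 to 45 mm above its underside, so that the fingertips clear the low walls.
- carrier (a joint): travel of the yellow carrier on its rail, m: 0 (parked end) to 0.245, growing along the rail's own -y (to the robot's right). Detents: loading station 0.110, dispatch station 0.230. Friction about 2 N; a sprung pin rides over a small bump 7 mm before and after each station (about 5 to 7 N to pass), drops between the two and then holds by itself.
- rail: fixed rail under the carrier, 620 mm long; origin on the bench near its middle, own +y along the rail to the robot's left; the carrier's yaw equals the rail's.
- pocket1 (a point): centre of the floor of the carrier pocket nearest the handle; axes parallel to the rail's. The carrier is a yellow tray of three pockets in a row, each 74 mm (x) by 90 mm (y, along the rail) inside; floor 50 mm above the bench, walls 4 mm thick and 12 mm high. A box fits with its 76 mm length along the rail.
- pocket2 (a point): centre of the floor of the middle pocket, 94 mm from pocket1 along the rail's own -y
- pocket3 (a point): centre of the floor of the pocket furthest from the handle, 94 mm beyond pocket2
- handle (a point): centre of the top of the carrier's black handle, an upright block 24 mm (x, across the rail) by 28 mm (y) and 56 mm high, top 106 mm above the bench, at the carrier's +y end, 173 mm from pocket2 and 16 mm clear of the tray's end wall. It can be gripped across x or pushed from its +y side.
- load_tab (a point): top of the green tab beside the rail on the robot's side, marking the loading station: the small red pointer beside the handle (same place along the rail as the handle) stands over it when the carrier is there
- send_tab (a point): top of the white tab marking the dispatch station in the same way
- tube_rack: bystander: yellow square rack with tubes, 130 by 130 by 45 mm (tubes to 70 mm); origin under its centre; leave it alone
- scissors: bystander: steel scissors lying flat, 150 mm long; leave alone
- swab_case: bystander: flat white and red case, 170 by 36 by 16 mm; leave alone
- disinfectant: bystander: standing bottle, 68 mm across, 150 mm high; leave alone
- jar: bystander: jar with red cap, 60 mm across, 75 mm high; leave alone
There are look-alikes about, which are no part of the job. Leave any black look-alike of the box_a alone.

How it is judged:
By the outcome, as a careful person would: the job done as asked, in the order asked, and still so for the second after the job is handed in, with the robot touching nothing.
Of box_a, box_b, box_c only 2 to 3 are there at a start; the rules pass over those that are not, and their reading is None.
At some moment in a run one of box_a, box_b, box_c may be knocked a few centimetres aside while the robot is not near it.
Once in a run the grip may slacken for a moment while it holds something.
It also fails if it takes over 210 s, if anything falls off the work surface, if the arm or the gripper's body presses on something with over 40 N, if the wrist force passes 120 N, or if a joint passes its speed limit or range.

## Working session

There is one attempt and no reset: what is moved stays moved. The work goes in short steps, Python scripts to look and compute and a shell command to move; the robot and the scene stay as the last step left them, time stands still between calls to the robot, and variables do not carry over. Pictures are saved under pics/ and viewed, and the job is handed in when it is done.

```bash
ls; mkdir -p pics
cat > h.py <<'E'
import numpy as np, cv2
from bench import robot
def snap(cam,name):
    s=robot.snapshot(cam); cv2.imwrite('pics/'+name+'.png',s['color'][:,:,::-1]); 
    np.savez('pics/'+name+'.npz',K=s['intrinsics'],eye=s['eye'],R=s['rotation'],color=s['color']); return s
def load(name): return dict(np.load('pics/'+name+'.npz'))
def px2w(s,u,v,z):
    K=s['K'] if 'K' in s else s['intrinsics']; R=np.array(s['R'] if 'R' in s else s['rotation']); e=np.array(s['eye'])
    d=R@np.linalg.inv(K)@np.array([u,v,1.]); return e+d*(z-e[2])/d[2]
def w2px(s,p):
    K=s['K'] if 'K' in s else s['intrinsics']; R=np.array(s['R'] if 'R' in s else s['rotation']); e=np.array(s['eye'])
    q=np.array(K)@(R.T@(np.array(p)-e)); return q[:2]/q[2]
E
python3 - <<'E'
from h import *
for c in ['top','side','wrist']:
    s=snap(c,c+'0'); print(c,s['eye'],np.round(s['rotation'],3).tolist(),s['intrinsics'].tolist())
print(robot.get_obs())
E
```

```text
pics
top [0.41871597 0.0120183  1.14594913] [-3.092, 0.019, -1.598] [[450.82210808993796, 0.0, 322.6078161345797], [0.0, 450.82210808993796, 243.26193439064744], [0.0, 0.0, 1.0]]
side [ 0.10338219 -0.79417394  0.98291075] [-2.345, -0.007, -0.405] [[481.0667323097989, 0.0, 318.9070885424103], [0.0, 481.0667323097989, 240.62103997504164], [0.0, 0.0, 1.0]]
wrist [0.10552447 0.54383602 0.3834795 ] [2.901, 0.001, 1.254] [[337.0036267825183, 0.0, 317.2824638801471], [0.0, 337.0036267825183, 240.61103948223453], [0.0, 0.0, 1.0]]
{'time': 0.15, 'joint_positions': array([ 1.14993726e+00,  8.78227178e-02,  1.37187478e+00, -2.89372745e-05,
        1.68361899e+00, -1.03086739e-01]), 'qvel': array([-0.00084657, -0.0011748 , -0.00510435,  0.0002912 ,  0.00027965,
       -0.00066333]), 'joint_torque': array([ 1.13250404e-03, -3.40643406e+01, -3.02792895e+01,  7.18138763e-02,
        3.05169693e-02, -1.14594654e-04]), 'tool_pos': array([0.17168351, 0.5220776 , 0.20456897]), 'ee_rot': array([-3.14144387e+00,  1.71764090e-03,  1.25302090e+00]), 'wrist_force': array([ 0.19754841, -0.69882877, -0.87925542]), 'wrist_torque': array([0.00510363, 0.03716578, 0.01456683]), 'width': 0.09387041531776293}
```

Rotation is given as rpy; fix the helpers.

```bash
cat > h.py <<'E'
import numpy as np, cv2
from scipy.spatial.transform import Rotation as Ro
from bench import robot
def snap(cam,name):
    s=robot.snapshot(cam); cv2.imwrite('pics/'+name+'.png',s['color'][:,:,::-1])
    np.savez('pics/'+name+'.npz',K=s['intrinsics'],eye=s['eye'],R=Ro.from_euler('xyz',s['rotation']).as_matrix(),color=s['color']); return load(name)
def load(name): return dict(np.load('pics/'+name+'.npz'))
def px2w(s,u,v,z):
    d=s['R']@np.linalg.inv(s['K'])@np.array([u,v,1.]); return s['eye']+d*(z-s['eye'][2])/d[2]
def w2px(s,p):
    q=s['K']@(s['R'].T@(np.array(p)-s['eye'])); return q[:2]/q[2]
def crop(name,x0,y0,x1,y1,f,out):
    im=cv2.imread('pics/'+name+'.png')[y0:y1,x0:x1]; cv2.imwrite('pics/'+out+'.png',cv2.resize(im,None,fx=f,fy=f,interpolation=cv2.INTER_CUBIC))
E
python3 - <<'E'
from h import *
for n in ['top0','side0','wrist0']:
    z=dict(np.load(f'pics/{n}.npz')); z['R']=Ro.from_euler('xyz',z['R']).as_matrix() if z['R'].shape==(3,) else z['R']; np.savez(f'pics/{n}.npz',**z); print(n, z['R'].round(2).tolist())
E
```

```text
top0 [[-0.03, -1.0, 0.05], [-1.0, 0.03, 0.02], [-0.02, -0.05, -1.0]]
side0 [[0.92, -0.27, 0.29], [-0.39, -0.64, 0.66], [0.01, -0.72, -0.7]]
wrist0 [[0.31, 0.92, 0.23], [0.95, -0.3, -0.07], [-0.0, 0.24, -0.97]]
```

View pics/top0.png

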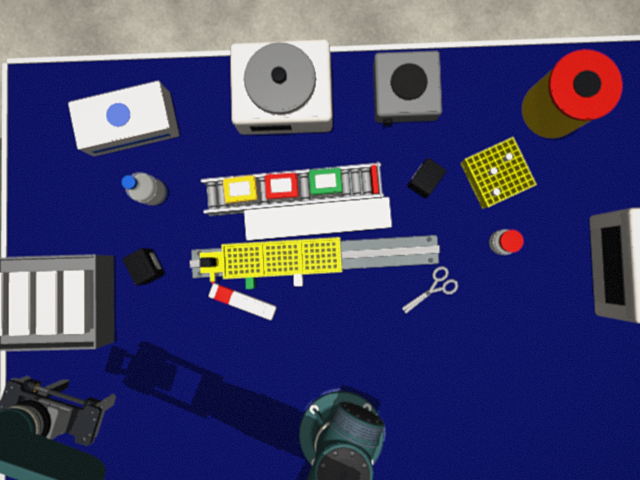

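View pics/side0.png

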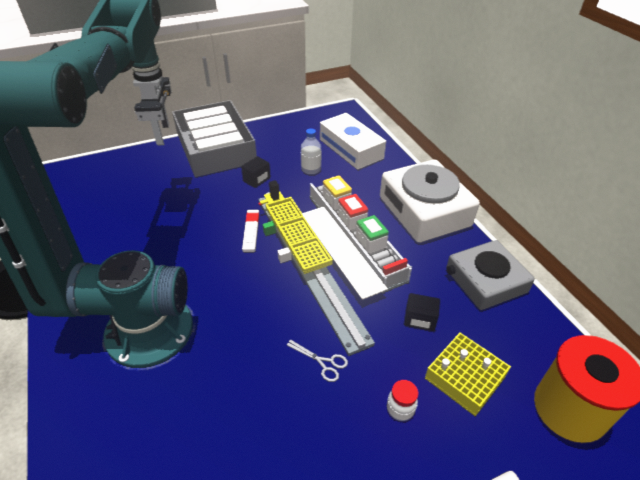

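View pics/wrist0.png

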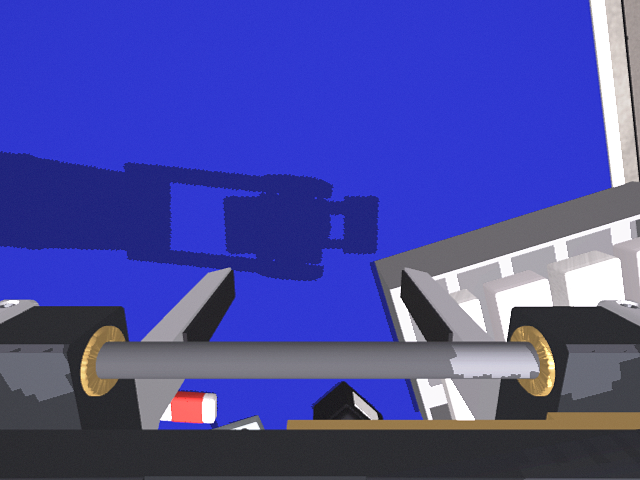

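The top view shows green (325,180), red (283,185) and yellow (240,189) lids on the lane, the stop at (376,180), the tray at (222–341), and the handle at (208,260). I'll zoom in to measure.

Run:
```python
from h import *
crop('top0',185,155,445,325,3,'c1')
```

```text
(no output)
```

View pics/c1.png

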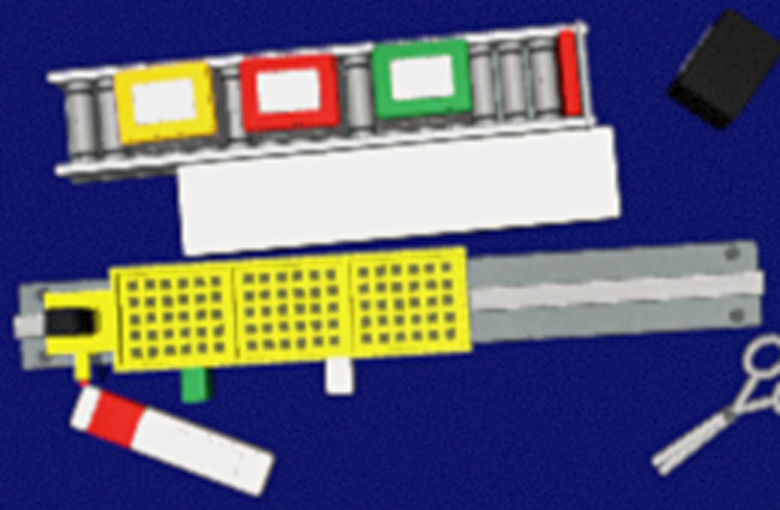

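Run:
```python
from h import *
s=load('top0')
def W(c,z): return px2w(s,c[0]/3+185,c[1]/3+155,z)
P={}
def show(n,c,z):
    P[n]=W(c,z); print(n,P[n].round(4))
for n,c in zip(['tTL','tTR','tBR','tBL'],[(110,270),(466,248),(471,350),(115,371)]): show(n,c,.062)
a=P['tTR']-P['tTL'];b=P['tBR']-P['tBL']; print('tray len',np.linalg.norm(a),np.linalg.norm(b),'w',np.linalg.norm(P['tTL']-P['tBL']),'yaw',np.degrees(np.arctan2(-a[0]*-1*-1,1)), np.degrees(np.arctan2(a[0],-a[1])),np.degrees(np.arctan2(b[0],-b[1])))
print('pocket2',np.mean([P[k] for k in P],axis=0))
show('handle',(71,322),.106)
for n,c in [('stopT',(561,32)),('stopB',(566,116))]: show(n,c,.078)
for n,c in [('gUL',(50,74)),('gUR',(584,26)),('gLL',(58,170)),('gLR',(592,122))]: show(n,c,.058)
for k in [('gUL','gUR'),('gLL','gLR')]:
    d=P[k[1]]-P[k[0]]; print(np.degrees(np.arctan2(d[0],-d[1])),np.linalg.norm(d))
for n,c in [('Y',(165,104)),('R',(290,93)),('G',(423,79))]: show(n,c,.112)
for n,c in [('ldTL',(178,168)),('ldTR',(612,127)),('ldBR',(620,216)),('ldBL',(184,255))]: show(n,c,.036)
show('railL',(18,325),.03);show('railR',(763,282),.03)
d=P['railR']-P['railL'];print(np.degrees(np.arctan2(d[0],-d[1])),np.linalg.norm(d))
show('ptr',(83,383),.05);show('gtab',(196,386),.05);show('wtab',(340,377),.05)
for n,c in [('case1',(70,420)),('case2',(90,388)),('case3',(272,458))]: show(n,c,.016)
```

```text
tTL [0.4755 0.2754 0.062 ]
tTR [ 0.485  -0.0117  0.062 ]
tBR [ 0.4032 -0.0133  0.062 ]
tBL [0.3942 0.2727 0.062 ]
tray len 0.28729653663960514 0.286172190243915 w 0.08132637210622869 yaw -0.5443862209896383 1.8952609110842202 1.8046849152037086
pocket2 [0.43950247 0.1307667  0.062     ]
handle [0.4339 0.2956 0.106 ]
stopT [ 0.654 -0.092  0.078]
stopB [ 0.5866 -0.0937  0.078 ]
gUL [0.6371 0.3229 0.058 ]
gUR [ 0.6627 -0.1127  0.058 ]
gLL [0.5583 0.3175 0.058 ]
gLR [ 0.5842 -0.1165  0.058 ]
3.3666795482919056 0.4363197194645157
3.427481240785288 0.43473388311599026
Y [0.6001 0.2185 0.112 ]
R [0.6057 0.1215 0.112 ]
G [0.6133 0.0186 0.112 ]
ldTL [0.5598 0.2238 0.036 ]
ldTR [ 0.5829 -0.1354  0.036 ]
ldBR [ 0.5093 -0.1394  0.036 ]
ldBL [0.4875 0.2202 0.036 ]
railL [0.4337 0.3605 0.03  ]
railR [ 0.452  -0.2554  0.03  ]
1.697091807029155 0.6162018377507793
ptr [0.385  0.3018 0.05  ]
gtab [0.3801 0.2099 0.05  ]
wtab [0.3842 0.0929 0.05  ]
case1 [0.3534 0.3222 0.016 ]
case2 [0.3796 0.305  0.016 ]
case3 [0.3174 0.1538 0.016 ]
```

```bash
cat >> h.py <<'E'
def to(x,y,z,yaw=None):
    o=robot.get_obs(); R=Ro.from_euler('xyz',o['ee_rot']).as_matrix()
    d=R.T@(np.array([x,y,z])-o['tool_pos'])*1000
    print('at',o['tool_pos'].round(4),'yaw',round(o['ee_rot'][2],4),'t',round(o['time'],2),'F',o['wrist_force'].round(1),'w',round(o['width'],4))
    print('tool-frame delta mm',d.round(1), 'tool rot z', None if yaw is None else round(o['ee_rot'][2]-yaw,4))
E
python3 -m handwheel '{"delta_pos":[[0,0,0],[0,0,0],[0,0,0],[0,0,0],[0,0,0],[0,0,0],[0,0,0],[0,0,0]],"rotation":[[0,0,0.175],[0,0,0.175],[0,0,0.175],[0,0,0.175],[0,0,0.175],[0,0,0.175],[0,0,0.17],[0,0,0]],"claw":[1,1,1,1,1,1,1,1]}'
python3 -c "
from h import *
to(.433,.345,.15,.032)"
```

```text
time: 1.15
tool_pos: [0.1718, 0.5223, 0.2051]
ee_rot: [3.141, 0.0, 0.035]
wrist_force: [0.2, -0.7, 0.5]
width: 0.0174
at [0.1718 0.5223 0.2051] yaw 0.035 t 1.15 F [ 0.2 -0.7  0.5] w 0.0174
tool-frame delta mm [254.9 186.3  55.1] tool rot z 0.003
```

```bash
python3 -m handwheel '{"delta_pos":[[40,28,0],[43,32,0],[43,32,0],[43,32,0],[43,32,15],[43,30,20],[0,0,20],[0,0,0]],"rotation":[[0,0,0],[0,0,0],[0,0,0],[0,0,0],[0,0,0],[0,0,0],[0,0,0],[0,0,0]],"claw":[1,1,1,1,1,1,1,1]}'
python3 -c "
from h import *
to(.433,.345,.078,.032)
snap('top','top1');snap('side','side1');crop('top1',160,180,400,340,3,'c2')"
```

```text
time: 2.15
tool_pos: [0.4321, 0.3437, 0.1482]
ee_rot: [3.139, 0.004, 0.034]
wrist_force: [0.3, -0.3, -1.1]
width: 0.0004
at [0.4321 0.3437 0.1482] yaw 0.0339 t 2.15 F [ 0.3 -0.3 -1.1] w 0.0004
tool-frame delta mm [ 1.2 -1.4 70.2] tool rot z 0.0019
```

View pics/c2.png

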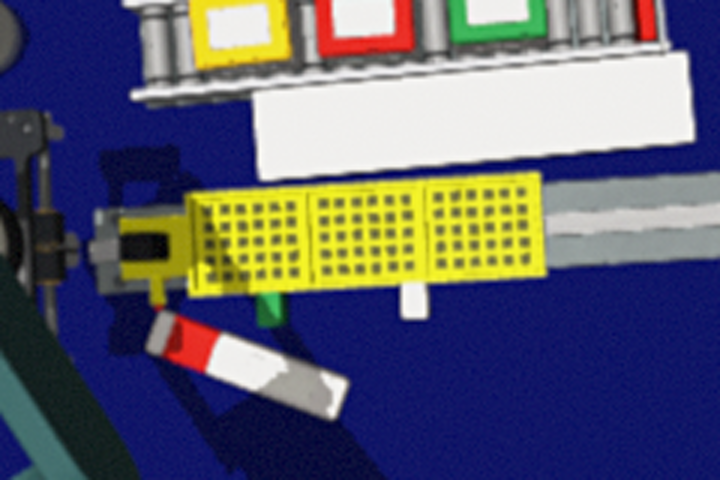

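View pics/side1.png

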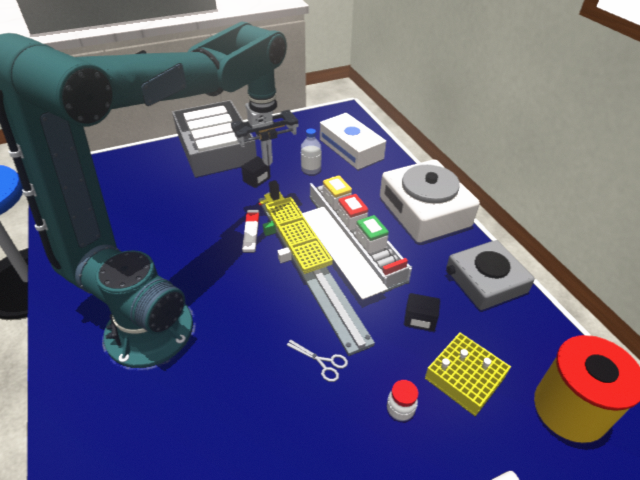

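The closed fingers stand at crop (72,248), to the left of the handle (120–167,247) and in line with it. The swab case at (150,320) is clear, so I'll descend and approach.

```bash
python3 -m handwheel '{"delta_pos":[[0,0,20],[0,0,25],[0,0,25],[0,0,0],[0,4,0],[0,4,0],[0,3,0],[0,0,0]],"rotation":[[0,0,0],[0,0,0],[0,0,0],[0,0,0],[0,0,0],[0,0,0],[0,0,0],[0,0,0]],"claw":[1,1,1,1,1,1,1,1]}'
python3 -c "
from h import *
to(.434,.3257,.078,.032)"
```

```text
time: 3.25
tool_pos: [0.4335, 0.3338, 0.0811]
ee_rot: [-3.141, -0.001, 0.033]
wrist_force: [0.5, 0.7, 0.2]
width: 0.0006
at [0.4335 0.3338 0.0811] yaw 0.0326 t 3.25 F [0.5 0.7 0.2] w 0.0006
tool-frame delta mm [0.2 8.1 3.1] tool rot z 0.0006
```

```bash
python3 -m handwheel '{"delta_pos":[[0,4,1],[0,4,1],[0,5,0],[0,7,0],[0,7,0],[0,7,0],[0,7,0],[0,7,0]],"rotation":[[0,0,0],[0,0,0],[0,0,0],[0,0,0],[0,0,0],[0,0,0],[0,0,0],[0,0,0]],"claw":[1,1,1,1,1,1,1,1]}'
python3 -m handwheel '{"delta_pos":[[0,7,0],[0,6,0],[0,5,0],[0,4,0],[0,4,0],[0,3,0],[0,0,0],[0,0,0]],"rotation":[[0,0,0],[0,0,0],[0,0,0],[0,0,0],[0,0,0],[0,0,0],[0,0,0],[0,0,0]],"claw":[1,1,1,1,1,1,1,1]}'
python3 -c "
from h import *
to(.434,.3257,.078,.032)
snap('top','top2');crop('top2',160,180,400,340,3,'c3');snap('side','side2');crop('side2',220,160,400,300,4,'c3s')"
```

```text
time: 4.25
tool_pos: [0.4348, 0.2856, 0.0786]
ee_rot: [-3.141, -0.0, 0.033]
wrist_force: [0.5, 2.1, 0.9]
width: 0.0007
time: 5.25
tool_pos: [0.4357, 0.2566, 0.0781]
ee_rot: [3.141, 0.0, 0.033]
wrist_force: [-0.4, -0.0, -0.6]
width: 0.0003
at [0.4357 0.2566 0.0781] yaw 0.0329 t 5.25 F [-0.4 -0.  -0.6] w 0.0003
tool-frame delta mm [  0.6 -69.1   0.1] tool rot z 0.0009
```

View pics/c3.png

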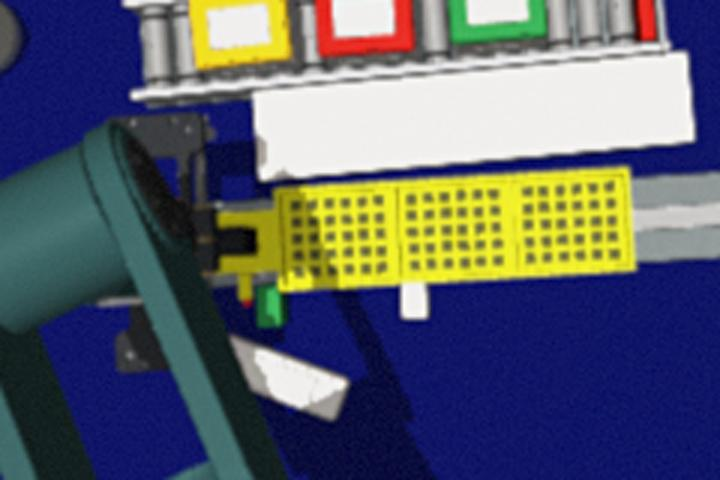

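View pics/c3s.png

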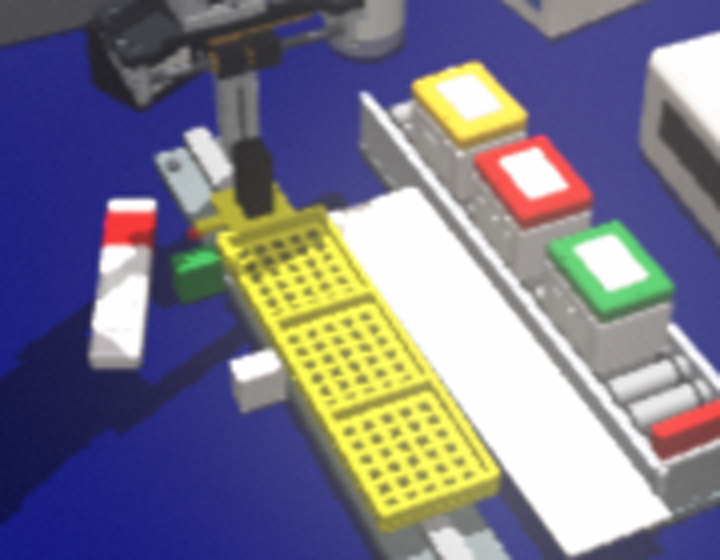

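The carrier has moved about 71 mm. The red pointer at crop (246,300) is about 8 px (19 mm) short of the green tab at (270,307). I'll continue gently.

```bash
python3 -m handwheel '{"delta_pos":[[0,3,0],[0,3,0],[0,2,0],[0,0,0],[0,2,0],[0,0,0],[0,0,0],[0,0,0]],"rotation":[[0,0,0],[0,0,0],[0,0,0],[0,0,0],[0,0,0],[0,0,0],[0,0,0],[0,0,0]],"claw":[1,1,1,1,1,1,1,1]}'
python3 -m handwheel '{"delta_pos":[[0,1,0],[0,0,0],[0,1,0],[0,0,0],[0,0,0],[0,0,0],[0,0,0],[0,0,0]],"rotation":[[0,0,0],[0,0,0],[0,0,0],[0,0,0],[0,0,0],[0,0,0],[0,0,0],[0,0,0]],"claw":[1,1,1,1,1,1,1,1]}'
python3 -c "
from h import *
to(.434,.3257,.078,.032)
snap('top','top2');crop('top2',160,180,400,340,3,'c3')"
```

```text
time: 6.35
tool_pos: [0.4359, 0.2473, 0.0783]
ee_rot: [-3.141, 0.0, 0.033]
wrist_force: [0.3, 4.2, -2.6]
width: 0.0007
time: 7.35
tool_pos: [0.4363, 0.2449, 0.0786]
ee_rot: [3.141, -0.0, 0.033]
wrist_force: [0.4, 0.6, 0.2]
width: 0.0008
at [0.4363 0.2449 0.0786] yaw 0.033 t 7.35 F [0.4 0.6 0.2] w 0.0008
tool-frame delta mm [  0.4 -80.8   0.5] tool rot z 0.001
```

View pics/c3.png

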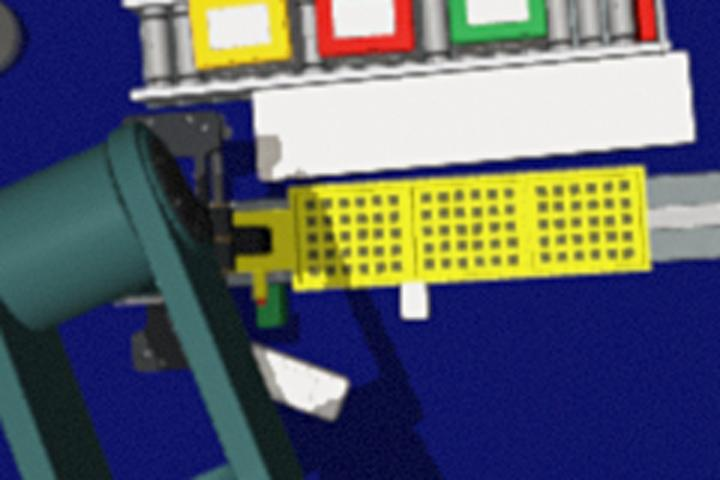

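```bash
python3 -m handwheel '{"delta_pos":[[0,1,0],[0,0,0],[0,1,0],[0,0,0],[0,0,0],[0,0,0],[0,0,0],[0,0,0]],"rotation":[[0,0,0],[0,0,0],[0,0,0],[0,0,0],[0,0,0],[0,0,0],[0,0,0],[0,0,0]],"claw":[1,1,1,1,1,1,1,1]}'
python3 -m handwheel '{"delta_pos":[[0,1,0],[0,0,0],[0,1,0],[0,0,0],[0,0,0],[0,0,0],[0,0,0],[0,0,0]],"rotation":[[0,0,0],[0,0,0],[0,0,0],[0,0,0],[0,0,0],[0,0,0],[0,0,0],[0,0,0]],"claw":[1,1,1,1,1,1,1,1]}'
python3 -c "
from h import *
to(.434,.3257,.078,.032)
snap('top','top2');crop('top2',160,180,400,340,3,'c3')"
```

```text
time: 8.4
tool_pos: [0.4362, 0.2429, 0.0784]
ee_rot: [3.141, 0.0, 0.033]
wrist_force: [0.1, -0.2, 0.2]
width: 0.0006
time: 9.4
tool_pos: [0.4363, 0.2411, 0.0785]
ee_rot: [-3.141, -0.0, 0.033]
wrist_force: [-0.6, 1.7, 0.2]
width: 0.0001
at [0.4363 0.2411 0.0785] yaw 0.033 t 9.4 F [-0.6  1.7  0.2] w 0.0001
tool-frame delta mm [  0.5 -84.6   0.5] tool rot z 0.001
```

View pics/c3.png

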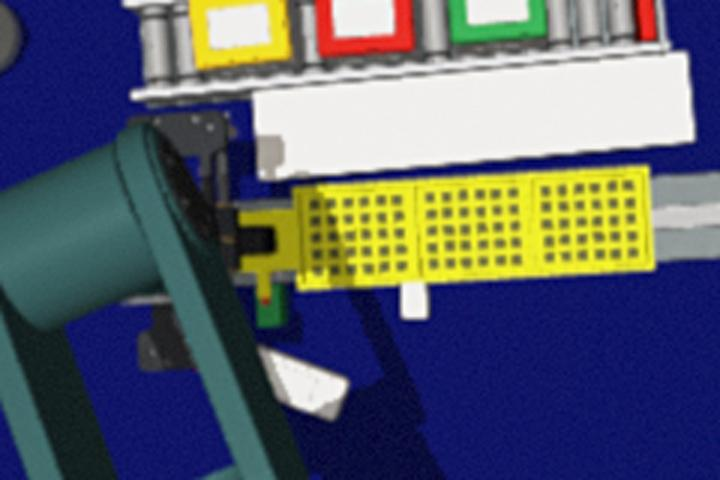

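```bash
python3 -m handwheel '{"delta_pos":[[0,1,0],[0,0,0],[0,1,0],[0,0,0],[0,0,0],[0,0,0],[0,0,0],[0,0,0]],"rotation":[[0,0,0],[0,0,0],[0,0,0],[0,0,0],[0,0,0],[0,0,0],[0,0,0],[0,0,0]],"claw":[1,1,1,1,1,1,1,1]}'
python3 -m handwheel '{"delta_pos":[[0,1,0],[0,0,0],[0,0.5,0],[0,0,0],[0,0,0],[0,0,0],[0,0,0],[0,0,0]],"rotation":[[0,0,0],[0,0,0],[0,0,0],[0,0,0],[0,0,0],[0,0,0],[0,0,0],[0,0,0]],"claw":[1,1,1,1,1,1,1,1]}'
python3 -c "
from h import *
to(.434,.3257,.078,.032)
snap('top','top2');crop('top2',160,180,400,340,3,'c3')"
```

```text
time: 10.45
tool_pos: [0.4363, 0.2397, 0.0785]
ee_rot: [-3.14, -0.0, 0.033]
wrist_force: [-0.6, 5.5, -0.6]
width: 0.0004
time: 11.45
tool_pos: [0.4364, 0.2394, 0.0786]
ee_rot: [-3.138, -0.0, 0.034]
wrist_force: [0.1, 8.3, -2.5]
width: 0.0004
at [0.4364 0.2394 0.0786] yaw 0.0336 t 11.45 F [ 0.1  8.3 -2.5] w 0.0004
tool-frame delta mm [  0.5 -86.4   0.9] tool rot z 0.0016
```

View pics/c3.png

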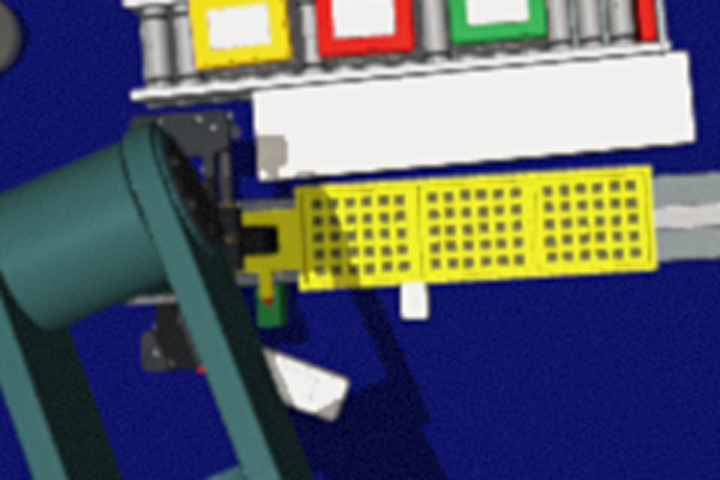

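Push force rose to 8 N with the pointer over the tab to within about 1 px, so it is likely in the detent. I'll back off and look.

```bash
python3 -m handwheel '{"delta_pos":[[0,-3,0],[0,-10,0],[0,-10,0],[0,-5,-30],[0,0,-40],[0,-30,-10],[0,-40,0],[0,-30,0]],"rotation":[[0,0,0],[0,0,0],[0,0,0],[0,0,0],[0,0,0],[0,0,0],[0,0,0],[0,0,0]],"claw":[1,1,1,1,1,1,1,1]}'
python3 -c "
from h import *
to(.434,.3257,.078,.032)
s=snap('top','top3');crop('top3',210,210,410,320,4,'c4');snap('side','side3');crop('side3',220,160,400,300,4,'c4s')"
```

```text
time: 12.5
tool_pos: [0.4322, 0.3671, 0.1588]
ee_rot: [3.141, -0.001, 0.033]
wrist_force: [0.9, -0.0, 0.0]
width: 0.0007
at [0.4322 0.3671 0.1588] yaw 0.0335 t 12.5 F [ 0.9 -0.   0. ] w 0.0007
tool-frame delta mm [ 0.4 41.4 80.8] tool rot z 0.0015
```

View pics/c4.png

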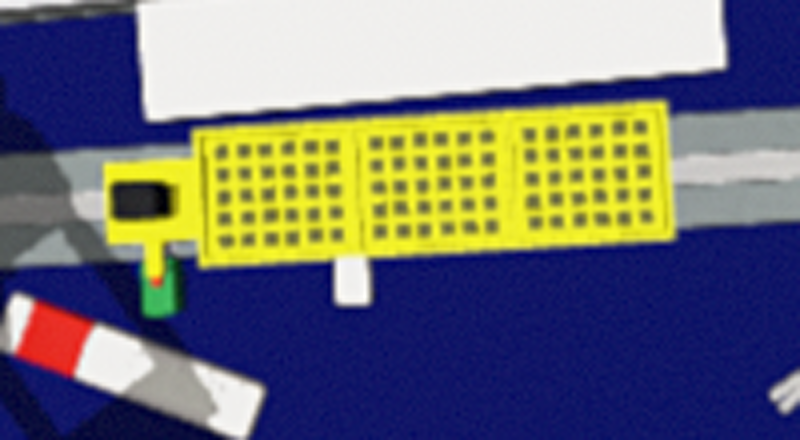

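View pics/c4s.png

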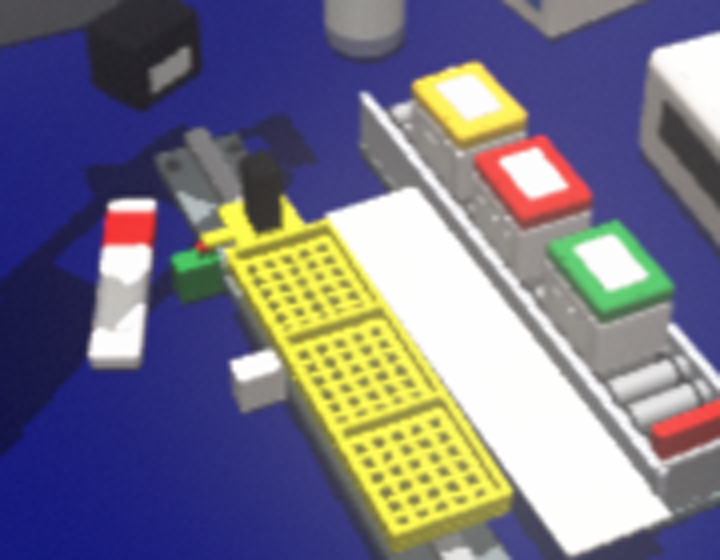

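```bash
python3 -c "
from h import *
crop('top3',235,255,275,300,12,'a');crop('side3',255,210,300,245,12,'b')
a=cv2.imread('pics/a.png');b=cv2.imread('pics/b.png')
H=max(a.shape[0],b.shape[0]);p=lambda i:cv2.copyMakeBorder(i,0,H-i.shape[0],0,0,0)
c=np.hstack([p(a),p(b)]);print(c.shape);cv2.imwrite('pics/c5.png',c[:,:])"
```

```text
(540, 1020, 3)
```

View pics/c5.png

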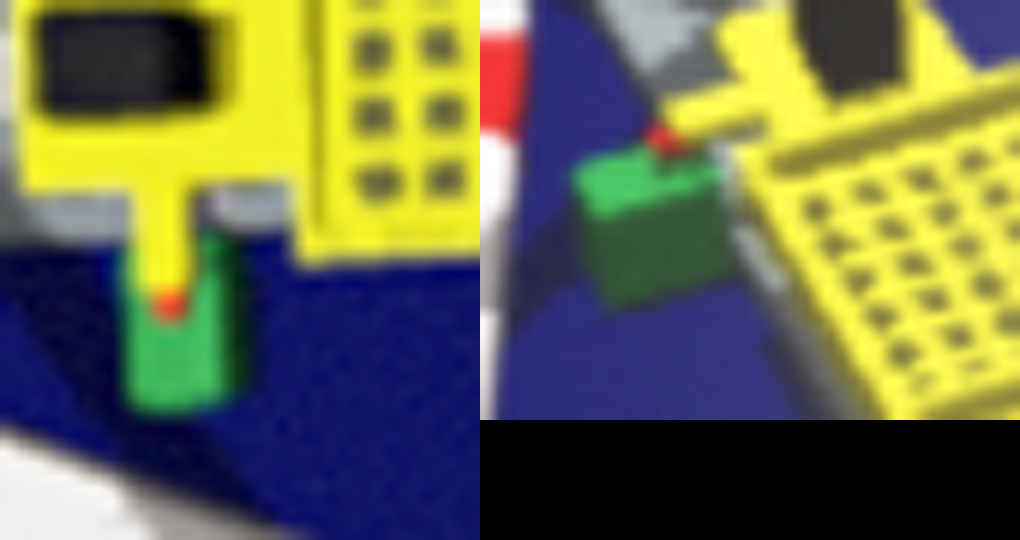

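```bash
cat >> h.py <<'E'
def tri(s1,p1,s2,p2):
    A=[];b=[]
    for s,p in ((s1,p1),(s2,p2)):
        d=s['R']@np.linalg.inv(s['K'])@np.array([p[0],p[1],1.]);d/=np.linalg.norm(d);M=np.eye(3)-np.outer(d,d);A.append(M);b.append(M@s['eye'])
    A=np.vstack(A);b=np.hstack(b);x,r,_,_=np.linalg.lstsq(A,b,rcond=None);return x,np.sqrt(r)
E
python3 -c "
from h import *
t=load('top3');s=load('side3')
T=lambda u,v:(235+u/12-.5+.04,255+v/12-.5+.04)
S=lambda u,v:(255+(u-480)/12-.5+.04,210+v/12-.5+.04)
for n,a,b in [('ptr',(170,305),(665,140)),('tab+y',(126,408),(577,180)),('tab-y',(225,405),(602,215))]: print(n,tri(t,T(*a),s,S(*b)))
x=lambda u,v,z:px2w(t,210+u/4,210+v/4,z)
c=[x(192,130,.062),x(666,101,.062),x(676,239,.062),x(202,268,.062)];print(np.mean(c,0)); d=c[1]-c[0];print(np.arctan2(d[0],-d[1]));d=c[2]-c[3];print(np.arctan2(d[0],-d[1]),np.linalg.norm(d))
"
```

```text
ptr (array([0.3885546 , 0.21490513, 0.04433044]), array([0.00067841]))
tab+y (array([0.36800191, 0.22705942, 0.02827798]), array([0.00059803]))
tab-y (array([0.36805232, 0.20550393, 0.03496883]), array([0.00010629]))
[0.44214727 0.04233716 0.062     ]
0.03245584084030226
0.0336914741698137 0.285033388621655
```

The pointer sits within 1 mm of the tab centre along the rail, so the carrier is in the detent. Pocket2 is at about (0.442, 0.042). Next I'll go behind the yellow box.

```bash
python3 -m handwheel '{"delta_pos":[[30,12,0],[45,20,0],[45,20,0],[38,20,0],[5,8,10],[0,0,30],[0,0,30],[0,0,10]],"rotation":[[0,0,-0.026],[0,0,0],[0,0,0],[0,0,0],[0,0,0],[0,0,0],[0,0,0],[0,0,0]],"claw":[0.36,0.36,0.36,0.36,0.36,0.36,0.36,0.36]}'
python3 -c "
from h import *
to(.5983,.2805,.075,.0593)
snap('top','top4');crop('top4',180,140,400,280,3.6,'c6');snap('side','side4');crop('side4',280,130,430,290,4,'c6s')"
```

```text
time: 13.6
tool_pos: [0.5968, 0.2936, 0.0754]
ee_rot: [3.14, 0.006, 0.059]
wrist_force: [0.4, 0.1, 0.4]
width: 0.0301
at [0.5968 0.2936 0.0754] yaw 0.0593 t 13.6 F [0.4 0.1 0.4] w 0.0301
tool-frame delta mm [ 0.7 13.2  0.4] tool rot z 0.0
```

View pics/c6.png

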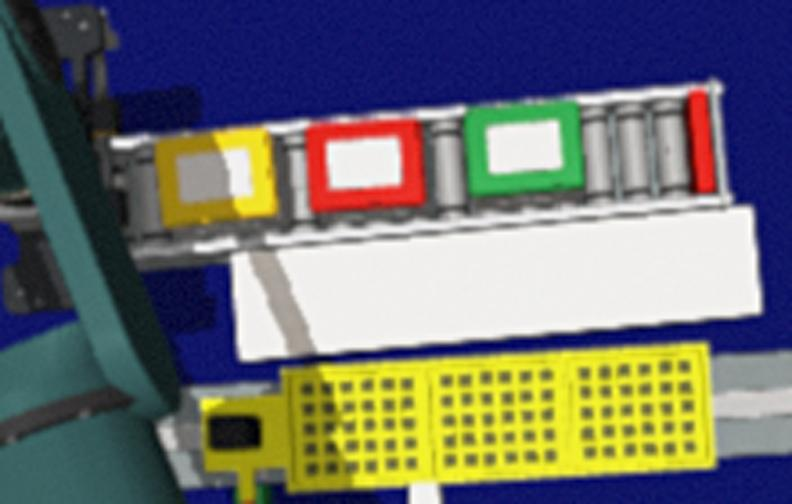

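View pics/c6s.png

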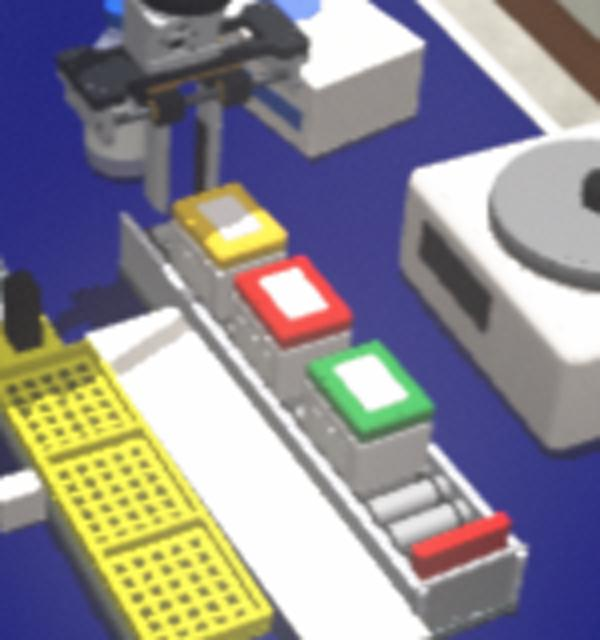

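```bash
python3 -c "
from h import *
crop('top0',220,30,450,140,3.4,'a');crop('side0',370,150,540,310,4,'b')"
```

```text
(no output)
```

View pics/a.png

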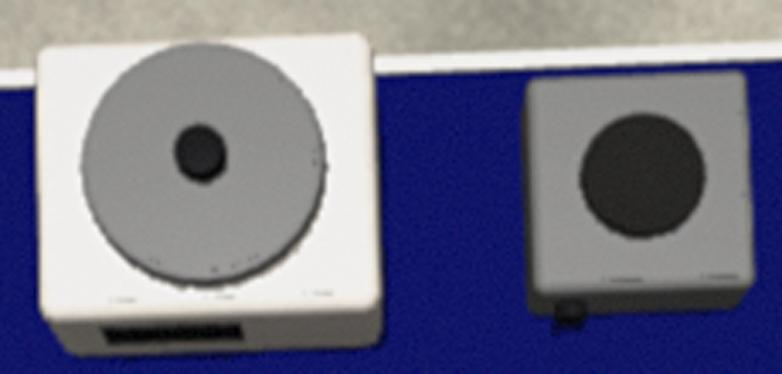

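View pics/b.png

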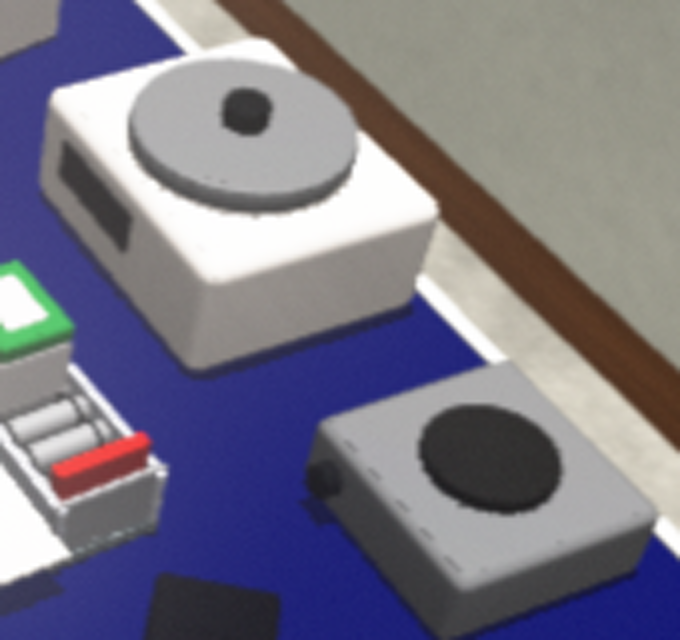

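```bash
python3 -c "
from h import *
t=load('top0');s=load('side0')
T=lambda u,v:(220+u/3.4,30+v/3.4)
S=lambda u,v:(370+u/4,150+v/4)
print(tri(t,T(45,310),s,S(52,98)),tri(t,T(378,306),s,S(207,282)), tri(t,T(535,288),s,S(325,425)))
print(px2w(t,*T(70,352),0),px2w(t,*T(378,346),0),px2w(t,*T(750,305),0))
"
```

```text
(array([0.76875408, 0.23652371, 0.0887109 ]), array([0.00105678])) (array([0.76223992, 0.00264363, 0.09335794]), array([0.00094502])) (array([ 0.7879937 , -0.1127842 ,  0.05023874]), array([0.00239675]))
[0.76585287 0.2365802  0.        ] [7.62666179e-01 2.39875620e-03 2.22044605e-16] [ 0.78466663 -0.27918503  0.        ]
```

Surrounding machines stay beyond x = 0.76, so they are clear. Pushing the queue now.

```bash
python3 -m handwheel '{"delta_pos":[[0,10,0],[0,10,0],[0,8,0],[0,8,0],[0,8,0],[0,8,0],[0,8,0],[0,8,0]],"rotation":[[0,0,0],[0,0,0],[0,0,0],[0,0,0],[0,0,0],[0,0,0],[0,0,0],[0,0,0]],"claw":[0.36,0.36,0.36,0.36,0.36,0.36,0.36,0.36]}'
python3 -m handwheel '{"delta_pos":[[0,8,0],[0,8,0],[0,8,0],[0,8,0],[0,8,0],[0,7,0],[0,6,0],[0,4,0]],"rotation":[[0,0,0],[0,0,0],[0,0,0],[0,0,0],[0,0,0],[0,0,0],[0,0,0],[0,0,0]],"claw":[0.36,0.36,0.36,0.36,0.36,0.36,0.36,0.36]}'
python3 -c "
from h import *
to(.6064,.1447,.075,.0593)
snap('top','top4');crop('top4',180,140,400,280,3.6,'c6');snap('side','side4');crop('side4',280,130,430,290,4,'c6s')"
```

```text
time: 14.7
tool_pos: [0.6035, 0.2263, 0.0787]
ee_rot: [-3.141, -0.001, 0.059]
wrist_force: [0.6, 2.5, 1.0]
width: 0.0304
time: 15.7
tool_pos: [0.6067, 0.169, 0.0784]
ee_rot: [3.141, 0.0, 0.059]
wrist_force: [0.0, 1.9, 0.7]
width: 0.0302
at [0.6067 0.169  0.0784] yaw 0.0587 t 15.7 F [0.  1.9 0.7] w 0.0302
tool-frame delta mm [-1.7 24.3  3.4] tool rot z -0.0006
```

View pics/c6.png

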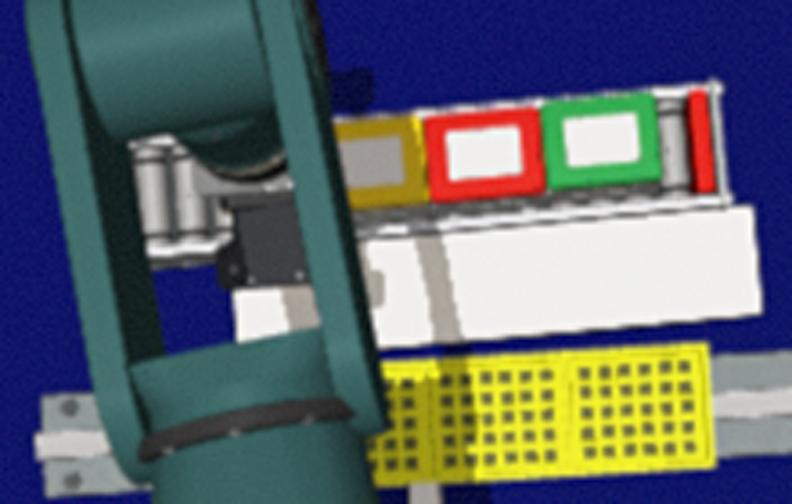

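View pics/c6s.png

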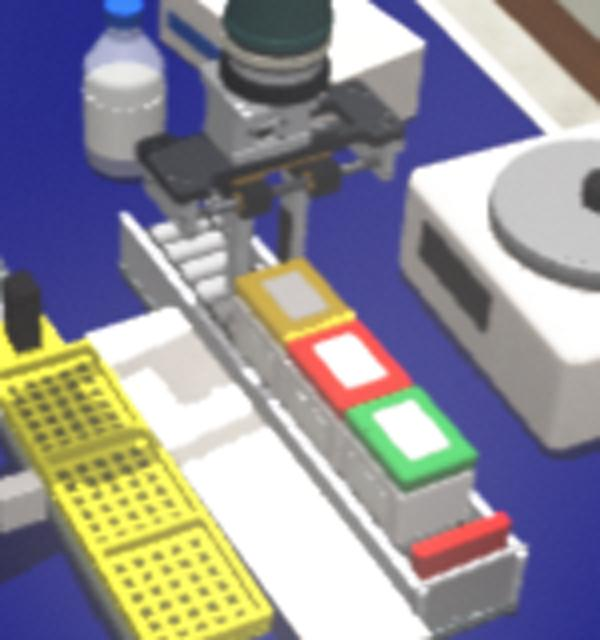

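The queue is together, about 24 mm short of the stop.

```bash
python3 -m handwheel '{"delta_pos":[[0,5,0],[0,5,0],[0,5,0],[0,3,0],[0,2,0],[0,1,0],[0,0,0],[0,0,0]],"rotation":[[0,0,0],[0,0,0],[0,0,0],[0,0,0],[0,0,0],[0,0,0],[0,0,0],[0,0,0]],"claw":[0.36,0.36,0.36,0.36,0.36,0.36,0.36,0.36]}'
python3 -m handwheel '{"delta_pos":[[0,1,0],[0,1,0],[0,1,0],[0,0,0],[0,0,0],[0,0,0],[0,0,0],[0,0,0]],"rotation":[[0,0,0],[0,0,0],[0,0,0],[0,0,0],[0,0,0],[0,0,0],[0,0,0],[0,0,0]],"claw":[0.36,0.36,0.36,0.36,0.36,0.36,0.36,0.36]}'
python3 -c "
from h import *
to(.6064,.1447,.075,.0593)
snap('top','top4');crop('top4',180,140,400,280,3.6,'c6')"
```

```text
time: 16.8
tool_pos: [0.6083, 0.1484, 0.0788]
ee_rot: [3.141, -0.001, 0.059]
wrist_force: [-0.7, -0.6, -0.4]
width: 0.0301
time: 17.8
tool_pos: [0.608, 0.1456, 0.0784]
ee_rot: [3.141, 0.0, 0.059]
wrist_force: [-0.7, 1.4, -0.1]
width: 0.0298
at [0.608  0.1456 0.0784] yaw 0.059 t 17.8 F [-0.7  1.4 -0.1] w 0.0298
tool-frame delta mm [-1.7  0.8  3.4] tool rot z -0.0003
```

View pics/c6.png

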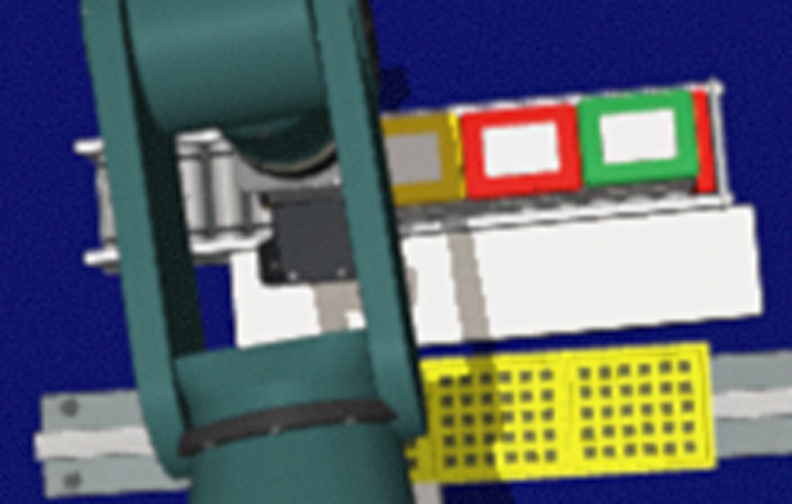

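```bash
python3 -m handwheel '{"delta_pos":[[0,1,0],[0,0,0],[0,1,0],[0,0,0],[0,0,0],[0,0,0],[0,0,0],[0,0,0]],"rotation":[[0,0,0],[0,0,0],[0,0,0],[0,0,0],[0,0,0],[0,0,0],[0,0,0],[0,0,0]],"claw":[0.36,0.36,0.36,0.36,0.36,0.36,0.36,0.36]}'
python3 -m handwheel '{"delta_pos":[[0,1,0],[0,0,0],[0,1,0],[0,0,0],[0,0,0],[0,0,0],[0,0,0],[0,0,0]],"rotation":[[0,0,0],[0,0,0],[0,0,0],[0,0,0],[0,0,0],[0,0,0],[0,0,0],[0,0,0]],"claw":[0.36,0.36,0.36,0.36,0.36,0.36,0.36,0.36]}'
```

```text
time: 18.85
tool_pos: [0.6081, 0.145, 0.0784]
ee_rot: [-3.139, 0.0, 0.06]
wrist_force: [0.6, 5.6, -0.4]
width: 0.0301
time: 19.85
tool_pos: [0.6079, 0.1451, 0.0785]
ee_rot: [-3.136, 0.0, 0.061]
wrist_force: [-0.2, 9.5, -1.3]
width: 0.0303
```

Force climbs with no motion, so the boxes are up against the stop. I'll retreat, rise and look.

```bash
python3 -m handwheel '{"delta_pos":[[0,-5,0],[0,-12,0],[0,-10,-30],[0,0,-50],[0,0,-30],[0,0,0],[0,0,0],[0,0,0]],"rotation":[[0,0,0],[0,0,0],[0,0,0],[0,0,0],[0,0,0],[0,0,0],[0,0,0],[0,0,0]],"claw":[0.36,0.36,0.36,0.36,0.36,0,-0.5,-1]}'
python3 -c "
from h import *
to(.6182,-.055,.16,.0593)
s=snap('top','top5');crop('top5',260,140,400,245,5,'c7');snap('side','side5');crop('side5',280,130,430,290,4,'c6s')"
```

```text
time: 20.85
tool_pos: [0.6057, 0.1684, 0.1856]
ee_rot: [3.141, 0.005, 0.059]
wrist_force: [0.4, 0.3, -0.2]
width: 0.0568
at [0.6057 0.1684 0.1856] yaw 0.0589 t 20.85 F [ 0.4  0.3 -0.2] w 0.0568
tool-frame delta mm [ -0.5 223.7  25.8] tool rot z -0.0004
```

View pics/c7.png

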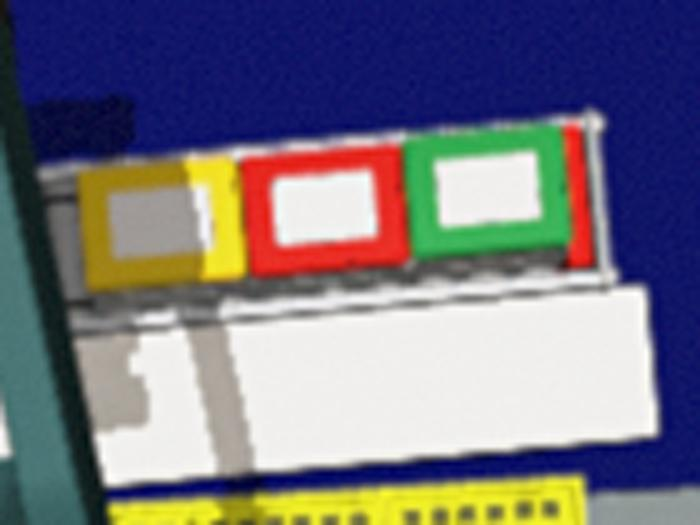

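```bash
cat >> h.py <<'E'
def quad(s,cs,x0,y0,f,z):
    c=[px2w(s,x0+u/f-.5+.5/f,y0+v/f-.5+.5/f,z) for u,v in cs]; m=np.mean(c,0); d=(c[1]-c[0])+(c[2]-c[3]); e=(c[0]-c[3])+(c[1]-c[2])
    print('centre',m.round(4),'len',np.linalg.norm(d)/2,'wid',np.linalg.norm(e)/2,'yaw',np.arctan2(d[0],-d[1]).round(4)); return m
E
python3 -c "
from h import *
s=load('top5')
g=quad(s,[(405,138),(563,124),(570,244),(412,257)],260,140,5,.112)
r=quad(s,[(242,157),(404,144),(411,261),(248,277)],260,140,5,.112)
y=quad(s,[(79,170),(238,156),(246,275),(86,291)],260,140,5,.112)
S=np.array([.6205,-.0929]);u=np.array([-.0593,.998])
for p in (g,r,y): print((p[:2]-S)@u)
"
```

```text
centre [ 0.6195 -0.0534  0.112 ] len 0.07316861934021546 wid 0.055764958478697696 yaw 0.0547
centre [0.613  0.0213 0.112 ] len 0.07543014546158315 wid 0.05532808979218236 yaw 0.0585
centre [0.6091 0.0974 0.112 ] len 0.07423083873699636 wid 0.05611393239084828 yaw 0.0633
0.03947707598402412
0.11442522018788483
0.1905616083714695
```

```bash
python3 -m handwheel '{"delta_pos":[[0,30,0],[0,45,0],[0,50,0],[0,50,0],[0,35,10],[0,12,25],[0,0,0],[0,0,0]],"rotation":[[0,0,0],[0,0,0],[0,0,0],[0,0,0],[0,0,0],[0,0,0],[0,0,0],[0,0,0]],"claw":[-1,-1,-1,-1,-1,-1,-1,-1]}'
python3 -c "
from h import *
to(.619,-.054,.071,.057)
s=snap('wrist','w1');s=snap('side','side5')"
```

```text
time: 21.95
tool_pos: [0.6199, -0.0524, 0.1537]
ee_rot: [-3.141, 0.0, 0.059]
wrist_force: [-0.4, 0.3, -0.0]
width: 0.0939
at [ 0.6199 -0.0524  0.1537] yaw 0.0595 t 21.95 F [-0.4  0.3 -0. ] w 0.0939
tool-frame delta mm [-1.   1.6 82.7] tool rot z 0.0025
```

View pics/w1.png

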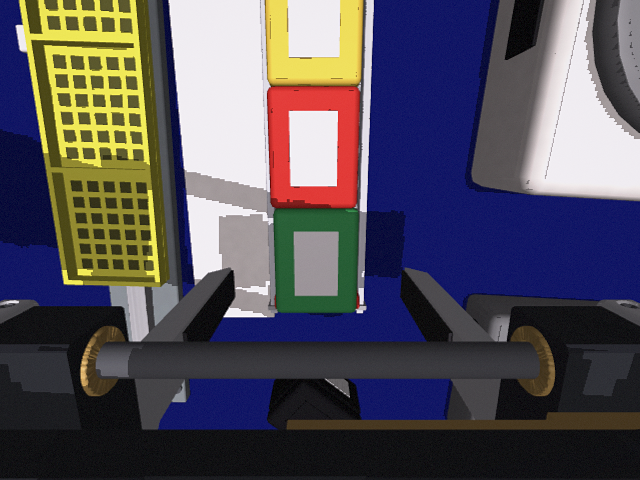

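View pics/side5.png

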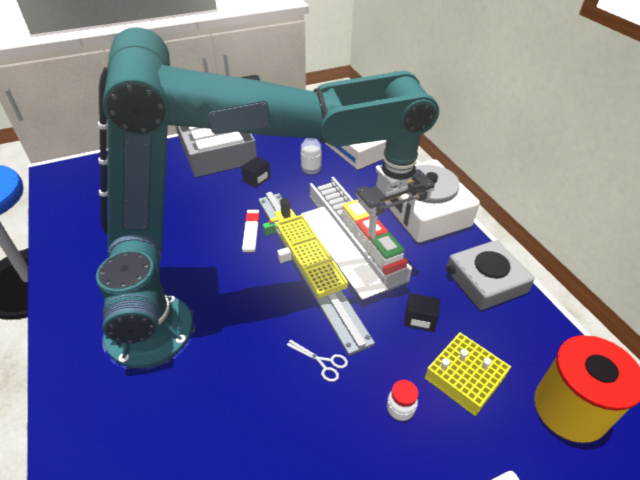

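The wrist view shows the green lid (316,262) midway between the fingers (234, 402). Descending and closing.

```bash
python3 -m handwheel '{"delta_pos":[[-1,2,20],[0,0,25],[0,0,25],[0,0,12],[0,0,0],[0,0,0],[0,0,0],[0,0,0]],"rotation":[[0,0,0],[0,0,0],[0,0,0],[0,0,0],[0,0,0],[0,0,0],[0,0,0],[0,0,0]],"claw":[-1,-1,-1,-1,-1,0.5,0.5,0.5]}'
python3 -m handwheel '{"delta_pos":[[0,0,0],[0,0,0],[0,0,0],[0,0,0],[0,0,0],[0,0,0],[0,0,0],[0,0,0]],"rotation":[[0,0,0],[0,0,0],[0,0,0],[0,0,0],[0,0,0],[0,0,0],[0,0,0],[0,0,0]],"claw":[1,1,1,1,1,1,1,1]}'
```

```text
time: 23.05
tool_pos: [0.6195, -0.0551, 0.0724]
ee_rot: [3.141, -0.002, 0.059]
wrist_force: [-0.9, -0.6, 0.1]
width: 0.0675
time: 24.05
tool_pos: [0.6191, -0.0551, 0.0718]
ee_rot: [3.141, -0.0, 0.059]
wrist_force: [-0.3, -0.3, 4.5]
width: 0.058
```

```bash
python3 -m handwheel '{"delta_pos":[[0,0,-4],[0,0,-8],[0,0,-12],[0,0,-14],[0,0,-10],[0,0,0],[0,0,0],[0,0,0]],"rotation":[[0,0,0],[0,0,0],[0,0,0],[0,0,0],[0,0,0],[0,0,0],[0,0,0],[0,0,0]],"claw":[1,1,1,1,1,1,1,1]}'
python3 -c "
from h import *
to(.4452,-.0517,.12,.033)
s=snap('side','side6');s=snap('top','top6');crop('side6',280,130,430,290,4,'c6s')"
```

```text
time: 25.05
tool_pos: [0.6185, -0.0549, 0.1187]
ee_rot: [-3.141, 0.001, 0.059]
wrist_force: [0.1, 0.9, -2.8]
width: 0.058
at [ 0.6185 -0.0549  0.1187] yaw 0.059 t 25.05 F [ 0.1  0.9 -2.8] w 0.058
tool-frame delta mm [-172.8  -13.4   -1.1] tool rot z 0.026
```

View pics/c6s.png

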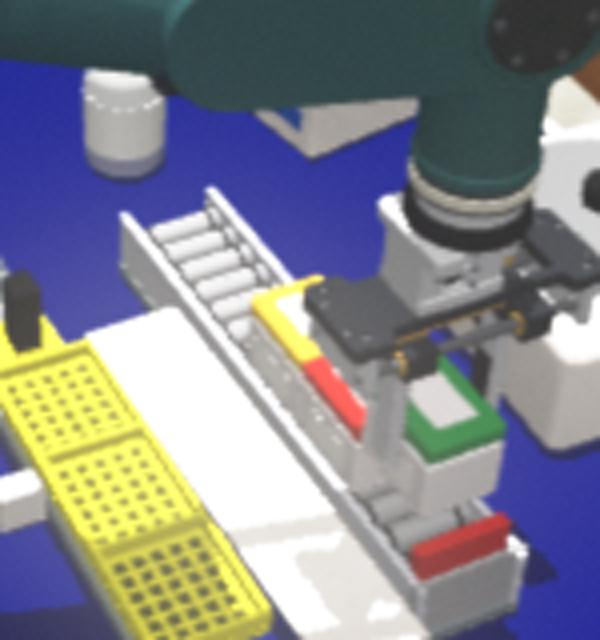

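View pics/top6.png

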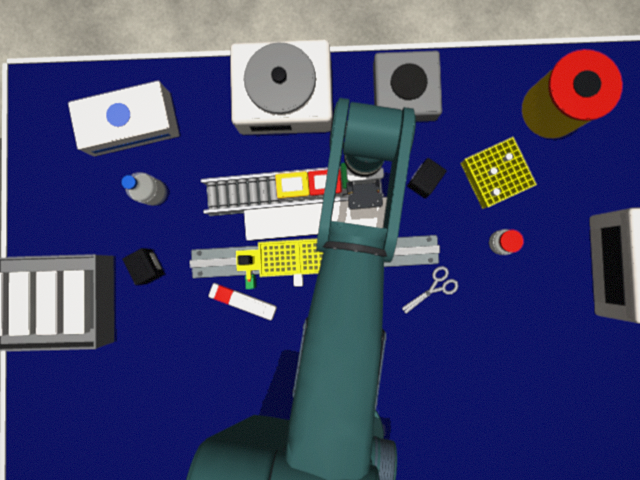

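The green box is lifted clear. Carrying it over pocket3.

```bash
python3 -m handwheel '{"delta_pos":[[-15,-1.4,0],[-25,-2,0],[-30,-2,0],[-32,-3,0],[-30,-2,0],[-25,-2,0],[-15,-1,0],[0,0,0]],"rotation":[[0,0,0],[0,0,0],[0,0,0],[0,0,0],[0,0,0],[0,0,0],[0,0,0],[0,0,0.026]],"claw":[1,1,1,1,1,1,1,1]}'
python3 -c "
from h import *
to(.4452,-.0517,.071,.033)
s=snap('side','side6');s=snap('wrist','w2');crop('side6',240,160,430,310,4,'c6s')"
```

```text
time: 26.15
tool_pos: [0.4462, -0.0518, 0.1196]
ee_rot: [3.142, -0.001, 0.031]
wrist_force: [-0.2, 0.3, -1.9]
width: 0.0577
at [ 0.4462 -0.0518  0.1196] yaw 0.0312 t 26.15 F [-0.2  0.3 -1.9] w 0.0577
tool-frame delta mm [-1.1 -0.1 48.6] tool rot z -0.0018
```

View pics/c6s.png

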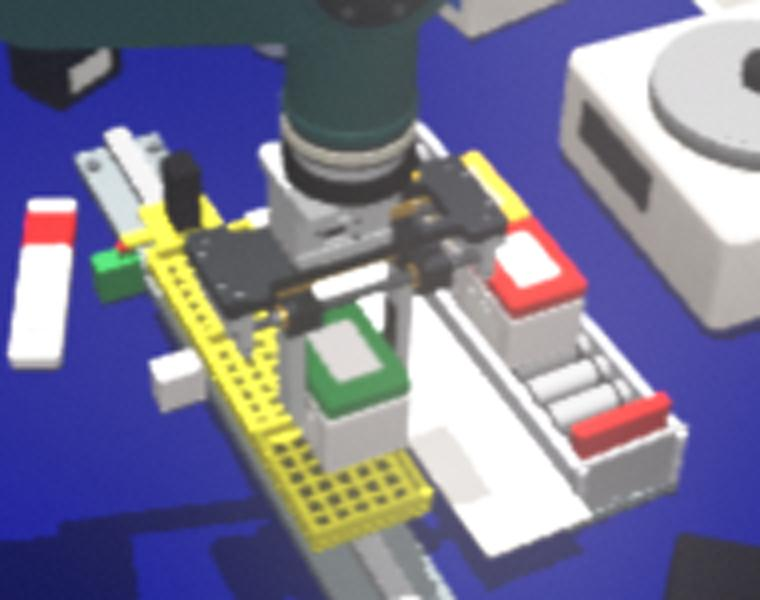

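View pics/w2.png

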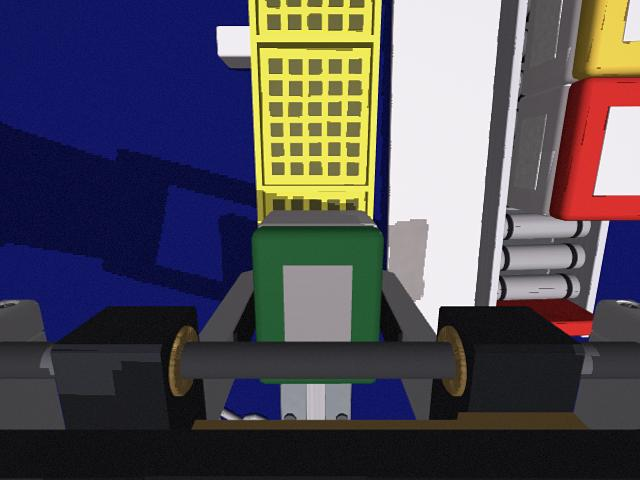

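Box and pocket are aligned in the wrist view (both centred at column 316–317). Lowering.

```bash
python3 -m handwheel '{"delta_pos":[[-1,0,8],[0,0,12],[0,0,12],[0,0,8],[0,0,4],[0,0,2],[0,0,1],[0,0,0]],"rotation":[[0,0,0],[0,0,0],[0,0,0],[0,0,0],[0,0,0],[0,0,0],[0,0,0],[0,0,0]],"claw":[1,1,1,1,1,1,1,1]}'
python3 -c "
from h import *
to(.4452,-.0517,.071,.033)"
```

```text
time: 27.25
tool_pos: [0.4457, -0.0519, 0.0728]
ee_rot: [3.141, -0.001, 0.033]
wrist_force: [-0.4, 0.1, -2.0]
width: 0.0579
at [ 0.4457 -0.0519  0.0728] yaw 0.033 t 27.25 F [-0.4  0.1 -2. ] w 0.0579
tool-frame delta mm [-0.5 -0.2  1.8] tool rot z -0.0
```

```bash
python3 -m handwheel '{"delta_pos":[[0,0,1],[0,0,0.5],[0,0,0],[0,0,0],[0,0,0],[0,0,0],[0,0,0],[0,0,0]],"rotation":[[0,0,0],[0,0,0],[0,0,0],[0,0,0],[0,0,0],[0,0,0],[0,0,0],[0,0,0]],"claw":[1,1,1,1,0.5,0,-0.5,-0.7]}'
python3 -m handwheel '{"delta_pos":[[0,0,0],[0,0,0],[0,0,-10],[0,0,-30],[0,0,-40],[0,0,-20],[0,0,0],[0,0,0]],"rotation":[[0,0,0],[0,0,0],[0,0,0],[0,0,0],[0,0,0],[0,0,0],[0,0,0],[0,0,0]],"claw":[-0.7,-0.7,-0.7,-0.7,-0.7,-0.7,-0.7,-0.7]}'
python3 -c "
from h import *
to(.6064,.1447,.17,.0593)
s=snap('side','side6');s=snap('wrist','w2');crop('side6',240,160,430,310,4,'c6s');snap('top','top7')"
```

```text
time: 28.25
tool_pos: [0.4455, -0.0518, 0.0706]
ee_rot: [-3.142, -0.0, 0.033]
wrist_force: [-0.4, -0.0, -0.7]
width: 0.0741
time: 29.25
tool_pos: [0.445, -0.0517, 0.1702]
ee_rot: [-3.141, 0.001, 0.033]
wrist_force: [0.2, 0.7, 0.2]
width: 0.08
at [ 0.445  -0.0517  0.1702] yaw 0.033 t 29.25 F [0.2 0.7 0.2] w 0.08
tool-frame delta mm [ 167.8 -191.     0. ] tool rot z -0.0263
```

View pics/c6s.png

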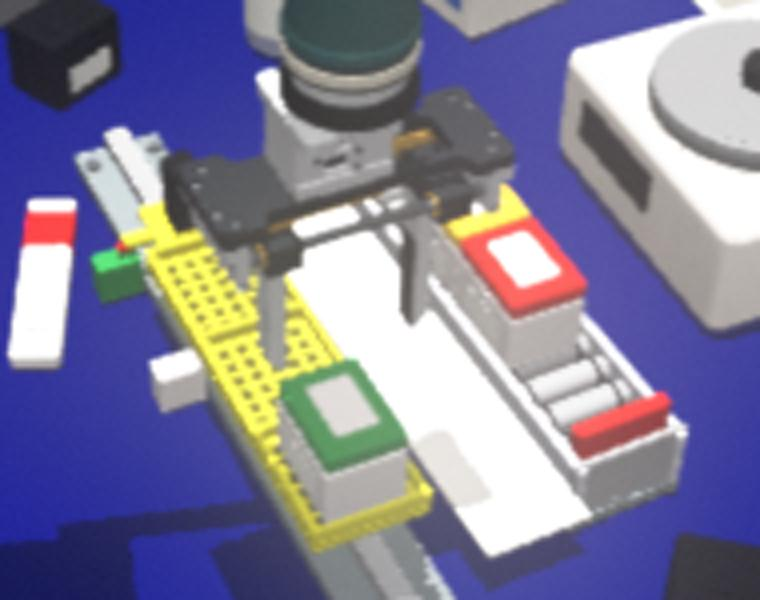

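View pics/w2.png

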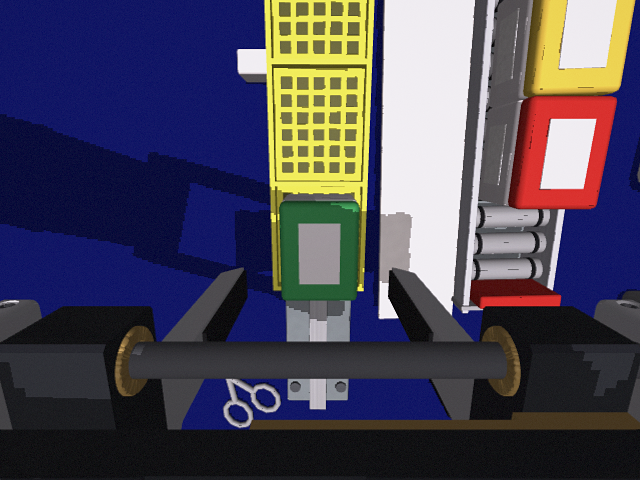

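View pics/top7.png

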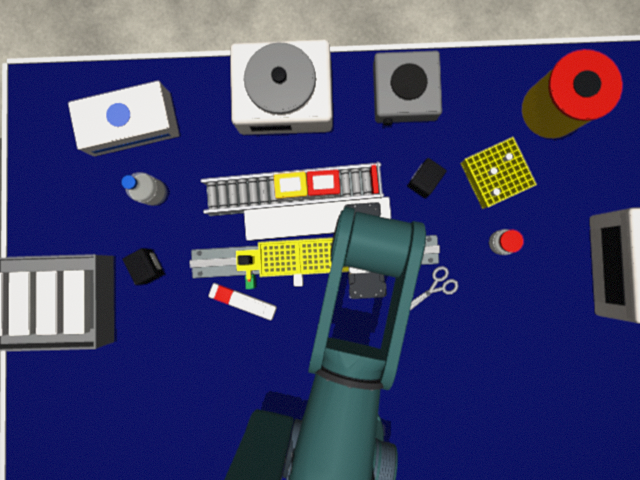

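Green is flat in pocket3. Red and yellow sit still at (322,181) and (290,184). Next I'll go behind the yellow box again to push the queue.

```bash
python3 -m handwheel '{"delta_pos":[[20,-24,0],[30,-38,0],[36,-45,0],[36,-45,0],[28,-36,0],[18,-20,0],[0,0,0],[0,0,0]],"rotation":[[0,0,0],[0,0,0],[0,0,0],[0,0,0],[0,0,0],[0,0,0],[0,0,-0.026],[0,0,0]],"claw":[0.36,0.36,0.36,0.36,0.36,0.36,0.36,0.36]}'
python3 -c "
from h import *
to(.606,.1616,.078,.0593)
snap('side','side7');crop('side7',280,130,430,290,4,'c6s')"
```

```text
time: 30.4
tool_pos: [0.6058, 0.1609, 0.1702]
ee_rot: [3.141, 0.002, 0.059]
wrist_force: [-0.3, 0.2, 0.1]
width: 0.0302
at [0.6058 0.1609 0.1702] yaw 0.0589 t 30.4 F [-0.3  0.2  0.1] w 0.0302
tool-frame delta mm [ 0.4 -0.8 92.2] tool rot z -0.0004
```

View pics/c6s.png

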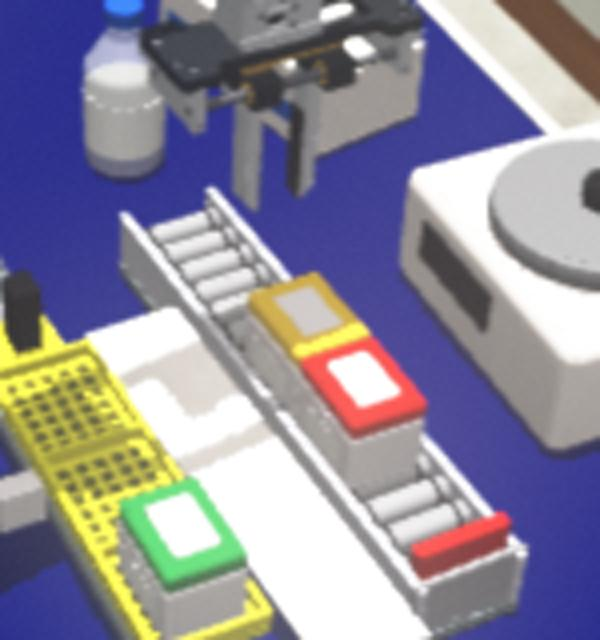

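```bash
python3 -m handwheel '{"delta_pos":[[0,0,20],[0,0,30],[0,0,30],[0,0,12],[0,0,0],[0,6,0],[0,8,0],[0,8,0]],"rotation":[[0,0,0],[0,0,0],[0,0,0],[0,0,0],[0,0,0],[0,0,0],[0,0,0],[0,0,0]],"claw":[0.36,0.36,0.36,0.36,0.36,0.36,0.36,0.36]}'
python3 -m handwheel '{"delta_pos":[[0,8,0],[0,8,0],[0,8,0],[0,8,0],[0,8,0],[0,7,0],[0,5,0],[0,5,0]],"rotation":[[0,0,0],[0,0,0],[0,0,0],[0,0,0],[0,0,0],[0,0,0],[0,0,0],[0,0,0]],"claw":[0.36,0.36,0.36,0.36,0.36,0.36,0.36,0.36]}'
python3 -c "
from h import *
to(.611,.0687,.078,.0593)"
```

```text
time: 31.45
tool_pos: [0.6087, 0.1397, 0.0805]
ee_rot: [-3.14, -0.003, 0.059]
wrist_force: [0.2, 2.5, 2.2]
width: 0.0303
time: 32.45
tool_pos: [0.6112, 0.0824, 0.0788]
ee_rot: [-3.142, 0.0, 0.059]
wrist_force: [0.3, 1.6, -0.3]
width: 0.0301
at [0.6112 0.0824 0.0788] yaw 0.0589 t 32.45 F [ 0.3  1.6 -0.3] w 0.0301
tool-frame delta mm [-1.  13.6  0.8] tool rot z -0.0004
```

```bash
python3 -m handwheel '{"delta_pos":[[0,4,0],[0,3,0],[0,2,0],[0,2,0],[0,1,0],[0,1,0],[0,0,0],[0,0,0]],"rotation":[[0,0,0],[0,0,0],[0,0,0],[0,0,0],[0,0,0],[0,0,0],[0,0,0],[0,0,0]],"claw":[0.36,0.36,0.36,0.36,0.36,0.36,0.36,0.36]}'
python3 -m handwheel '{"delta_pos":[[0,1,0],[0,0,0],[0,1,0],[0,0,0],[0,0,0],[0,0,0],[0,0,0],[0,0,0]],"rotation":[[0,0,0],[0,0,0],[0,0,0],[0,0,0],[0,0,0],[0,0,0],[0,0,0],[0,0,0]],"claw":[0.36,0.36,0.36,0.36,0.36,0.36,0.36,0.36]}'
python3 -m handwheel '{"delta_pos":[[0,1,0],[0,0,0],[0,1,0],[0,0,0],[0,0,0],[0,0,0],[0,0,0],[0,0,0]],"rotation":[[0,0,0],[0,0,0],[0,0,0],[0,0,0],[0,0,0],[0,0,0],[0,0,0],[0,0,0]],"claw":[0.36,0.36,0.36,0.36,0.36,0.36,0.36,0.36]}'
python3 -c "
from h import *
to(.611,.0687,.078,.0593)"
```

```text
time: 33.45
tool_pos: [0.6118, 0.0696, 0.0789]
ee_rot: [3.141, 0.0, 0.059]
wrist_force: [0.7, -0.6, 0.9]
width: 0.0303
time: 34.45
tool_pos: [0.6117, 0.0692, 0.079]
ee_rot: [-3.139, 0.001, 0.06]
wrist_force: [-1.1, 6.0, 0.4]
width: 0.0296
time: 35.45
tool_pos: [0.6115, 0.0691, 0.079]
ee_rot: [-3.136, 0.001, 0.061]
wrist_force: [-1.8, 9.2, 1.0]
width: 0.0298
at [0.6115 0.0691 0.079 ] yaw 0.0606 t 35.45 F [-1.8  9.2  1. ] w 0.0298
tool-frame delta mm [-0.5  0.4  1. ] tool rot z 0.0013
```

Red and yellow are against the stop (8–9 N, no motion, exactly 76 mm on from last time). Retreating and moving over red.

```bash
python3 -m handwheel '{"delta_pos":[[0,-5,0],[0,-12,0],[0,-10,-30],[0,0,-50],[0,0,-20],[0,0,0],[0,0,0],[0,0,0]],"rotation":[[0,0,0],[0,0,0],[0,0,0],[0,0,0],[0,0,0],[0,0,0],[0,0,0],[0,0,0]],"claw":[0.36,0.36,0.36,0.36,0.36,0,-0.5,-1]}'
python3 -c "
from h import *
to(.619,-.0545,.153,.059)
s=snap('top','top8');crop('top8',260,140,400,245,5,'c7')"
```

```text
time: 36.45
tool_pos: [0.6097, 0.0926, 0.1768]
ee_rot: [3.141, 0.004, 0.059]
wrist_force: [-0.6, 0.2, 0.5]
width: 0.0564
at [0.6097 0.0926 0.1768] yaw 0.0588 t 36.45 F [-0.6  0.2  0.5] w 0.0564
tool-frame delta mm [  0.7 147.4  23.8] tool rot z -0.0002
```

View pics/c7.png

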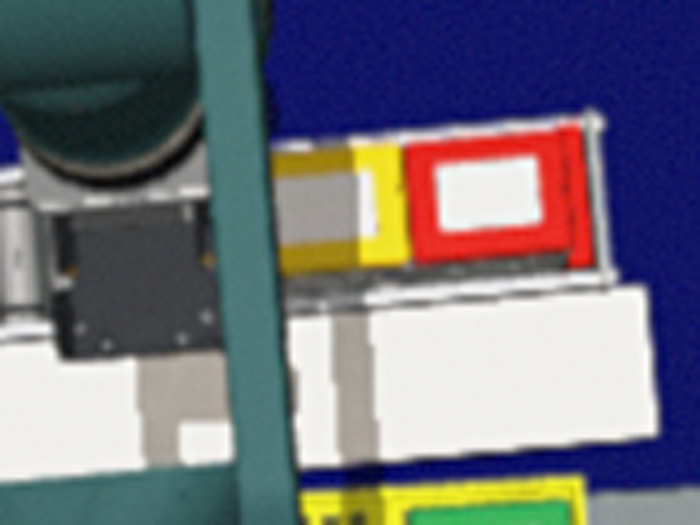

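Red sits at the stop (crop 404–569 × 132–267), about 3 mm nearer the robot side than green was. Moving over it.

```bash
python3 -m handwheel '{"delta_pos":[[0,20,0],[0,35,0],[0,40,0],[0,35,0],[0,15,10],[0,2,14],[0,0,0],[0,0,0]],"rotation":[[0,0,0],[0,0,0],[0,0,0],[0,0,0],[0,0,0],[0,0,0],[0,0,0],[0,0,0]],"claw":[-1,-1,-1,-1,-1,-1,-1,-1]}'
python3 -c "
from h import *
to(.618,-.055,.071,.058)
s=snap('wrist','w3')"
```

```text
time: 37.5
tool_pos: [0.6192, -0.0528, 0.1547]
ee_rot: [-3.141, 0.0, 0.061]
wrist_force: [-0.0, -0.6, 0.8]
width: 0.0941
at [ 0.6192 -0.0528  0.1547] yaw 0.0606 t 37.5 F [-0.  -0.6  0.8] w 0.0941
tool-frame delta mm [-1.3  2.2 83.7] tool rot z 0.0026
```

View pics/w3.png

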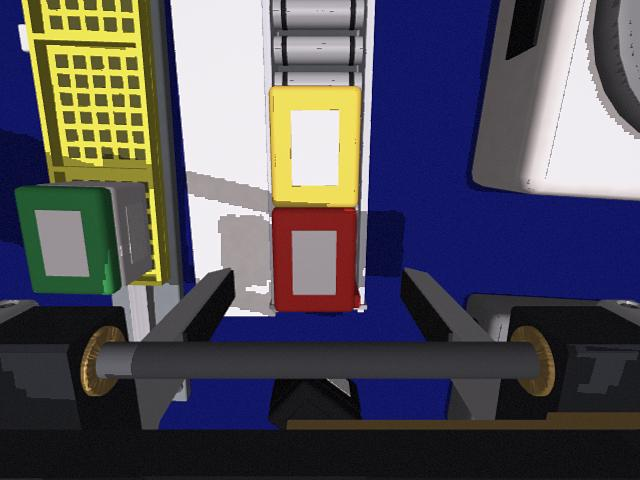

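Red lid (314,258) is centred between the fingers. Grasping.

```bash
python3 -m handwheel '{"delta_pos":[[-1,2,20],[0,0,25],[0,0,25],[0,0,12],[0,0,1],[0,0,0],[0,0,0],[0,0,0]],"rotation":[[0,0,0],[0,0,0],[0,0,0],[0,0,0],[0,0,0],[0,0,0],[0,0,0],[0,0,0]],"claw":[-1,-1,-1,-1,-1,0.5,0.5,0.5]}'
python3 -m handwheel '{"delta_pos":[[0,0,0],[0,0,0],[0,0,0],[0,0,0],[0,0,0],[0,0,0],[0,0,0],[0,0,0]],"rotation":[[0,0,0],[0,0,0],[0,0,0],[0,0,0],[0,0,0],[0,0,0],[0,0,0],[0,0,0]],"claw":[1,1,1,1,1,1,1,1]}'
python3 -m handwheel '{"delta_pos":[[0,0,-4],[0,0,-8],[0,0,-12],[0,0,-14],[0,0,-10],[0,0,0],[0,0,0],[0,0,0]],"rotation":[[0,0,0],[0,0,0],[0,0,0],[0,0,0],[0,0,0],[0,0,0],[0,0,0],[0,0,0]],"claw":[1,1,1,1,1,1,1,1]}'
python3 -c "
from h import *
to(.4421,.0423,.12,.033)
s=snap('side','side6');s=snap('wrist','w3');crop('side6',280,130,430,290,4,'c6s')"
```

```text
time: 38.55
tool_pos: [0.6189, -0.0562, 0.0729]
ee_rot: [3.141, -0.002, 0.059]
wrist_force: [0.2, -0.0, 0.8]
width: 0.0673
time: 39.55
tool_pos: [0.6183, -0.0562, 0.0724]
ee_rot: [3.141, 0.0, 0.059]
wrist_force: [-3.4, -0.5, 5.5]
width: 0.0579
time: 40.55
tool_pos: [0.6179, -0.056, 0.1191]
ee_rot: [-3.141, 0.001, 0.059]
wrist_force: [-0.0, 0.6, -1.8]
width: 0.0575
at [ 0.6179 -0.056   0.1191] yaw 0.059 t 40.55 F [-0.   0.6 -1.8] w 0.0575
tool-frame delta mm [-169.8 -108.5   -0.6] tool rot z 0.026
```

View pics/c6s.png

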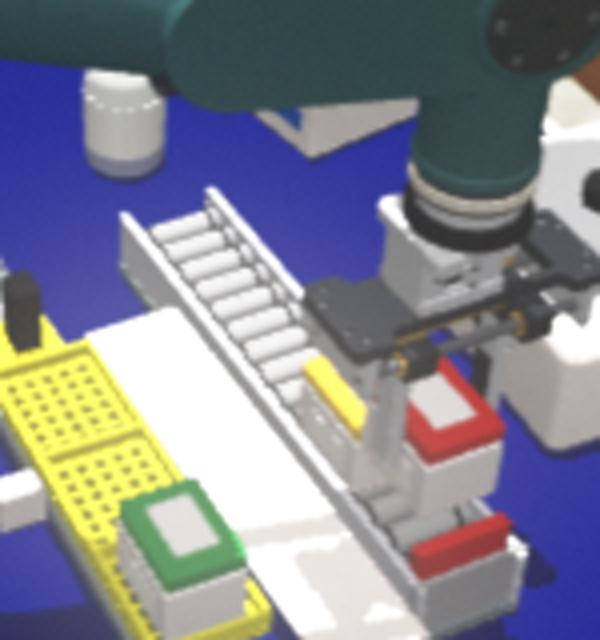

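View pics/w3.png

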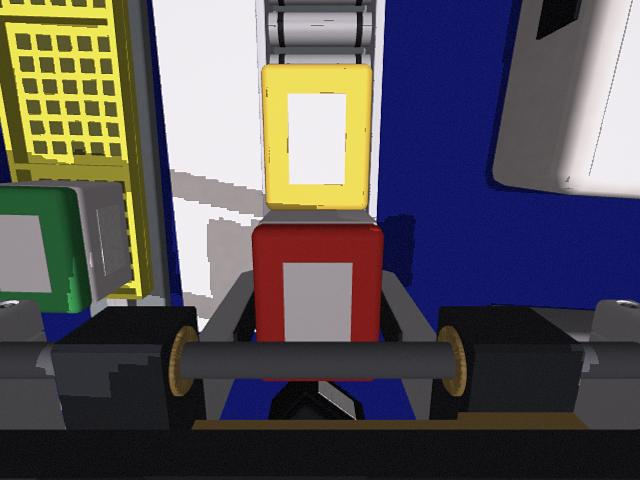

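Red lifted. Its underside (~0.097) is below the neighbours' tops, so I'll go out over the ledge first, then along, then in.

```bash
python3 -m handwheel '{"delta_pos":[[-15,0,0],[-25,0,0],[-28,0,0],[-20,-5,0],[0,-25,0],[0,-30,0],[0,-28,0],[0,-15,0]],"rotation":[[0,0,0],[0,0,0],[0,0,0],[0,0,0],[0,0,0],[0,0,0],[0,0,0.013],[0,0,0.013]],"claw":[1,1,1,1,1,1,1,1]}'
python3 -c "
from h import *
to(.4421,.0423,.12,.033)"
```

```text
time: 41.65
tool_pos: [0.5243, 0.0429, 0.1198]
ee_rot: [-3.141, 0.0, 0.034]
wrist_force: [0.9, -0.6, -1.9]
width: 0.058
at [0.5243 0.0429 0.1198] yaw 0.0337 t 41.65 F [ 0.9 -0.6 -1.9] w 0.058
tool-frame delta mm [-82.2  -2.2  -0.1] tool rot z 0.0007
```

```bash
python3 -m handwheel '{"delta_pos":[[-12,0,0],[-18,-1,0],[-20,0,0],[-18,-1,0],[-11,0,0],[-3,0,0],[0,0,0],[0,0,0]],"rotation":[[0,0,0],[0,0,0],[0,0,0],[0,0,0],[0,0,0],[0,0,0],[0,0,0],[0,0,0]],"claw":[1,1,1,1,1,1,1,1]}'
python3 -c "
from h import *
to(.4421,.0418,.0724,.033)
s=snap('side','side6');s=snap('wrist','w3');crop('side6',240,160,430,310,4,'c6s')"
```

```text
time: 42.65
tool_pos: [0.4431, 0.0407, 0.12]
ee_rot: [-3.142, -0.0, 0.033]
wrist_force: [0.5, 0.1, -0.8]
width: 0.0581
at [0.4431 0.0407 0.12  ] yaw 0.0329 t 42.65 F [ 0.5  0.1 -0.8] w 0.0581
tool-frame delta mm [-1.  -1.1 47.6] tool rot z -0.0001
```

View pics/c6s.png

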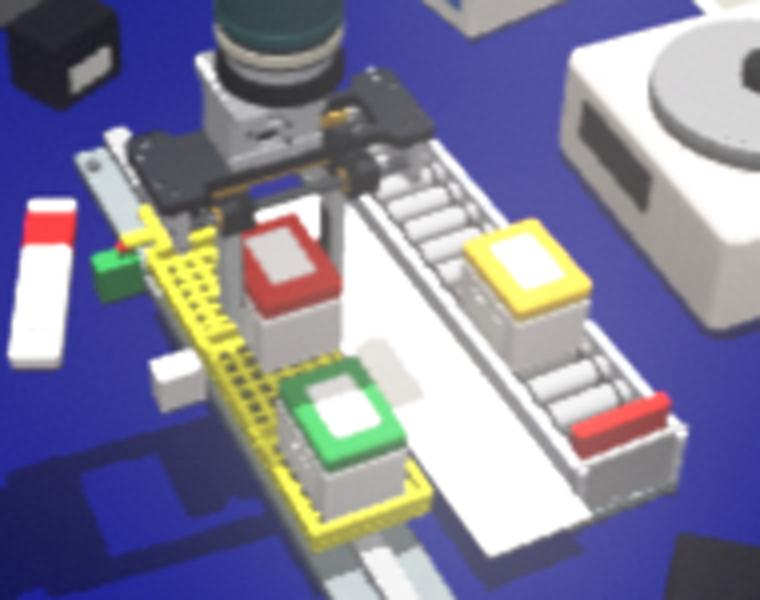

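View pics/w3.png

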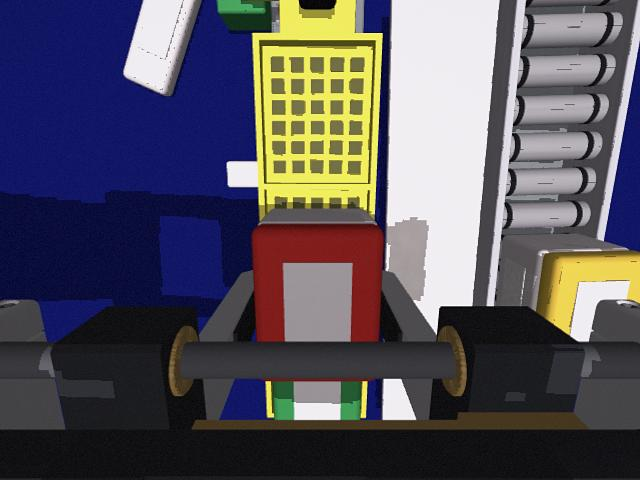

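Red is aligned over pocket2 (columns 252–382 against pocket walls 257–380). Lowering and releasing.

```bash
python3 -m handwheel '{"delta_pos":[[-1,-1,8],[0,0,12],[0,0,12],[0,0,8],[0,0,4],[0,0,3],[0,0,1.5],[0,0,0]],"rotation":[[0,0,0],[0,0,0],[0,0,0],[0,0,0],[0,0,0],[0,0,0],[0,0,0],[0,0,0]],"claw":[1,1,1,1,1,1,1,1]}'
python3 -c "
from h import *
to(.4421,.0418,.0715,.033)"
```

```text
time: 43.75
tool_pos: [0.4418, 0.0418, 0.0724]
ee_rot: [3.142, -0.001, 0.033]
wrist_force: [-1.6, -0.5, 2.2]
width: 0.0582
at [0.4418 0.0418 0.0724] yaw 0.033 t 43.75 F [-1.6 -0.5  2.2] w 0.0582
tool-frame delta mm [0.3 0.  0.9] tool rot z -0.0
```

Resting on the floor (Fz turned positive). Releasing.

```bash
python3 -m handwheel '{"delta_pos":[[0,0,0],[0,0,0],[0,0,0],[0,0,0],[0,0,0],[0,0,0],[0,0,0],[0,0,0]],"rotation":[[0,0,0],[0,0,0],[0,0,0],[0,0,0],[0,0,0],[0,0,0],[0,0,0],[0,0,0]],"claw":[0.5,0,-0.5,-0.7,-0.7,-0.7,-0.7,-0.7]}'
python3 -m handwheel '{"delta_pos":[[0,0,0],[0,0,-10],[0,0,-30],[0,0,-40],[0,0,-20],[0,0,0],[0,0,0],[0,0,0]],"rotation":[[0,0,0],[0,0,0],[0,0,0],[0,0,0],[0,0,0],[0,0,0],[0,0,0],[0,0,0]],"claw":[-0.7,-0.7,-0.7,-0.7,-0.7,-0.7,-0.7,-0.7]}'
python3 -c "
from h import *
to(.6095,.0866,.17,.0593)
s=snap('side','side6');crop('side6',240,160,430,310,4,'c6s');s=snap('top','top9');crop('top9',210,140,410,290,4,'c8')"
```

```text
time: 44.75
tool_pos: [0.4416, 0.0418, 0.0714]
ee_rot: [-3.141, -0.0, 0.033]
wrist_force: [0.0, 0.5, 0.4]
width: 0.08
time: 45.75
tool_pos: [0.4408, 0.0419, 0.17]
ee_rot: [-3.141, 0.003, 0.033]
wrist_force: [-0.1, 0.3, 0.2]
width: 0.0799
at [0.4408 0.0419 0.17  ] yaw 0.033 t 45.75 F [-0.1  0.3  0.2] w 0.0799
tool-frame delta mm [170.1 -39.2  -0.5] tool rot z -0.0263
```

View pics/c6s.png

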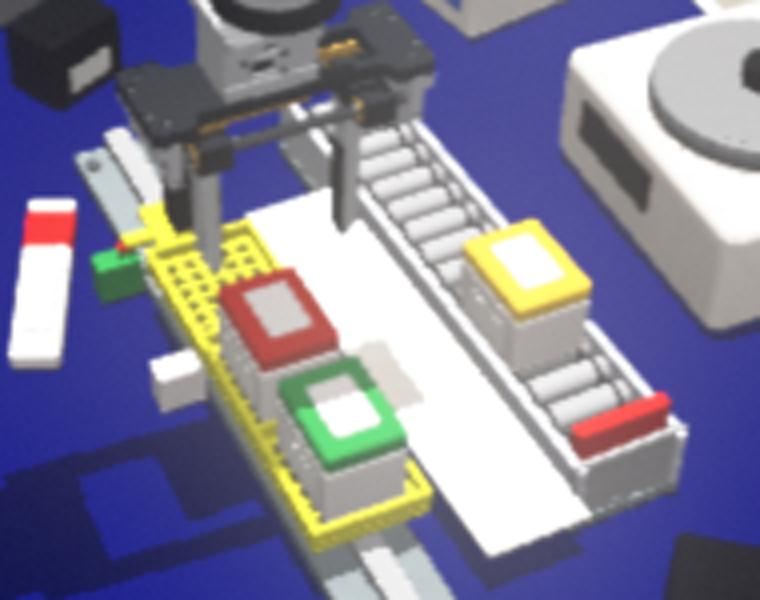

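View pics/c8.png

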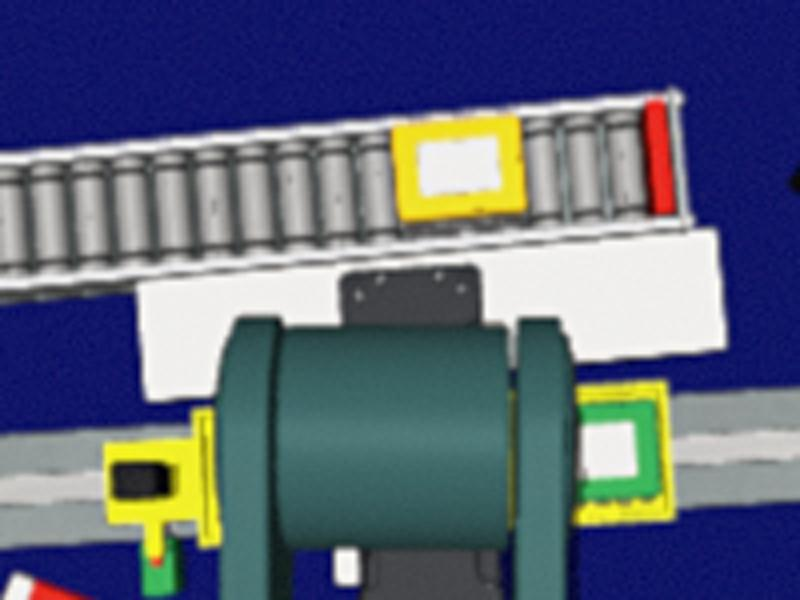

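```bash
python3 -c "
from h import *
s=load('top9')
y=quad(s,[(393,126),(520,115),(526,212),(399,223)],210,140,4,.112)
print((y[:2]-np.array([.6205,-.0929]))@np.array([-.0593,.998]))
g=quad(s,[(103,445),(103,445),(103,445),(103,445)],210,140,4,.05)
"
python3 -m handwheel '{"delta_pos":[[25,-5,0],[35,-8,0],[40,-9,0],[35,-9,0],[25,-6,0],[9,-2,0],[0,0,0],[0,0,0]],"rotation":[[0,0,0],[0,0,0],[0,0,0],[0,0,0],[0,0,0],[0,0,0],[0,0,-0.026],[0,0,0]],"claw":[0.36,0.36,0.36,0.36,0.36,0.36,0.36,0.36]}'
python3 -c "
from h import *
to(.6098,.0866,.078,.0593)
snap('side','side7');crop('side7',280,130,430,290,4,'c6s')"
```

```text
centre [0.6122 0.0221 0.112 ] len 0.07367279469762321 wid 0.056632641200414266 yaw 0.0559
0.11529639575040264
centre [0.4608 0.245  0.05  ] len 0.0 wid 0.0 yaw 3.1416
time: 46.85
tool_pos: [0.6085, 0.0862, 0.1716]
ee_rot: [3.142, 0.0, 0.059]
wrist_force: [0.8, -0.6, 0.2]
width: 0.0301
at [0.6085 0.0862 0.1716] yaw 0.0592 t 46.85 F [ 0.8 -0.6  0.2] w 0.0301
tool-frame delta mm [ 1.4 -0.3 93.6] tool rot z -0.0001
```

View pics/c6s.png

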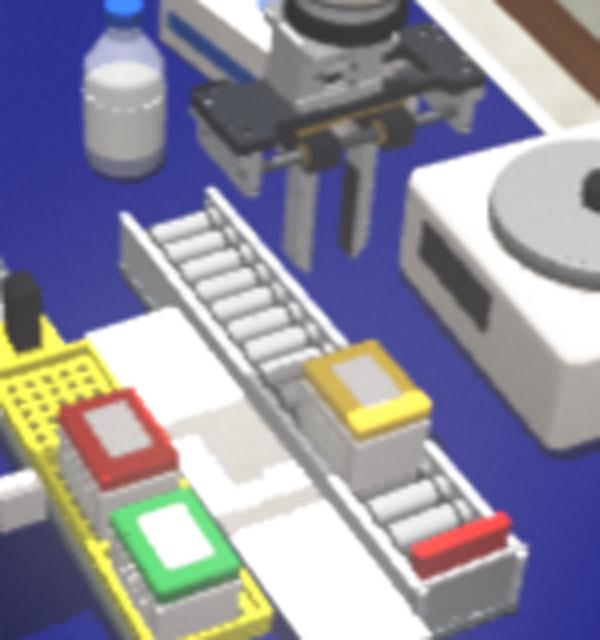

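Yellow is at lane y = 0.115, and the pusher stands 16 mm clear behind it. Descending and pushing.

```bash
python3 -m handwheel '{"delta_pos":[[1,0,20],[0,0,30],[0,0,30],[0,0,14],[0,0,0],[0,6,0],[0,8,0],[0,8,0]],"rotation":[[0,0,0],[0,0,0],[0,0,0],[0,0,0],[0,0,0],[0,0,0],[0,0,0],[0,0,0]],"claw":[0.36,0.36,0.36,0.36,0.36,0.36,0.36,0.36]}'
python3 -m handwheel '{"delta_pos":[[0,8,0],[0,8,0],[0,8,0],[0,8,0],[0,8,0],[0,7,0],[0,5,0],[0,5,0]],"rotation":[[0,0,0],[0,0,0],[0,0,0],[0,0,0],[0,0,0],[0,0,0],[0,0,0],[0,0,0]],"claw":[0.36,0.36,0.36,0.36,0.36,0.36,0.36,0.36]}'
python3 -c "
from h import *
to(.616,-.0069,.078,.0593)"
```

```text
time: 47.9
tool_pos: [0.6123, 0.0641, 0.0787]
ee_rot: [-3.141, -0.002, 0.059]
wrist_force: [0.5, 1.3, 1.3]
width: 0.0301
time: 48.9
tool_pos: [0.6149, 0.0073, 0.0774]
ee_rot: [-3.142, 0.0, 0.059]
wrist_force: [0.7, 0.5, 0.1]
width: 0.0299
at [0.6149 0.0073 0.0774] yaw 0.059 t 48.9 F [0.7 0.5 0.1] w 0.0299
tool-frame delta mm [ 0.3 14.2 -0.6] tool rot z -0.0003
```

```bash
python3 -m handwheel '{"delta_pos":[[0,4,0],[0,3,0],[0,2,0],[0,2,0],[0,1,0],[0,1,0],[0,0,0],[0,0,0]],"rotation":[[0,0,0],[0,0,0],[0,0,0],[0,0,0],[0,0,0],[0,0,0],[0,0,0],[0,0,0]],"claw":[0.36,0.36,0.36,0.36,0.36,0.36,0.36,0.36]}'
python3 -m handwheel '{"delta_pos":[[0,1,0],[0,0,0],[0,1,0],[0,0,0],[0,0,0],[0,0,0],[0,0,0],[0,0,0]],"rotation":[[0,0,0],[0,0,0],[0,0,0],[0,0,0],[0,0,0],[0,0,0],[0,0,0],[0,0,0]],"claw":[0.36,0.36,0.36,0.36,0.36,0.36,0.36,0.36]}'
python3 -m handwheel '{"delta_pos":[[0,1,0],[0,0,0],[0,1,0],[0,0,0],[0,0,0],[0,0,0],[0,0,0],[0,0,0]],"rotation":[[0,0,0],[0,0,0],[0,0,0],[0,0,0],[0,0,0],[0,0,0],[0,0,0],[0,0,0]],"claw":[0.36,0.36,0.36,0.36,0.36,0.36,0.36,0.36]}'
python3 -c "
from h import *
to(.616,-.0069,.078,.0593)"
```

```text
time: 49.9
tool_pos: [0.6157, -0.0055, 0.0775]
ee_rot: [3.141, -0.0, 0.059]
wrist_force: [0.3, 0.3, 0.5]
width: 0.0299
time: 50.9
tool_pos: [0.6158, -0.0068, 0.0776]
ee_rot: [-3.141, -0.0, 0.059]
wrist_force: [-0.4, 4.5, 1.6]
width: 0.0302
time: 51.9
tool_pos: [0.6157, -0.0069, 0.0778]
ee_rot: [-3.137, -0.0, 0.06]
wrist_force: [-1.2, 8.9, 2.2]
width: 0.03
at [ 0.6157 -0.0069  0.0778] yaw 0.06 t 51.9 F [-1.2  8.9  2.2] w 0.03
tool-frame delta mm [ 0.3  0.1 -0.2] tool rot z 0.0007
```

At the stop. Retreating and looking.

```bash
python3 -m handwheel '{"delta_pos":[[0,-5,0],[0,-12,0],[0,-10,-30],[0,0,-50],[0,0,0],[0,0,0],[0,0,0],[0,0,0]],"rotation":[[0,0,0],[0,0,0],[0,0,0],[0,0,0],[0,0,0],[0,0,0],[0,0,0],[0,0,0]],"claw":[0.36,0.36,0.36,0.36,0.36,0,-0.5,-1]}'
python3 -m handwheel '{"delta_pos":[[0,10,0],[0,25,0],[0,25,0],[0,13,3],[0,0,0],[0,0,0],[0,0,0],[0,0,0]],"rotation":[[0,0,0],[0,0,0],[0,0,0],[0,0,0],[0,0,0],[0,0,0],[0,0,0],[0,0,0]],"claw":[-1,-1,-1,-1,-1,-1,-1,-1]}'
python3 -c "
from h import *
to(.618,-.055,.071,.058)
s=snap('wrist','w3');snap('side','side8');crop('side8',280,130,430,290,4,'c6s')"
```

```text
time: 52.9
tool_pos: [0.6135, 0.0175, 0.1556]
ee_rot: [-3.141, 0.003, 0.059]
wrist_force: [0.6, 0.2, 0.0]
width: 0.0568
time: 53.9
tool_pos: [0.6187, -0.0546, 0.1546]
ee_rot: [-3.141, -0.0, 0.06]
wrist_force: [-0.4, -0.0, 0.4]
width: 0.094
at [ 0.6187 -0.0546  0.1546] yaw 0.06 t 53.9 F [-0.4 -0.   0.4] w 0.094
tool-frame delta mm [-0.7  0.3 83.6] tool rot z 0.002
```

View pics/w3.png

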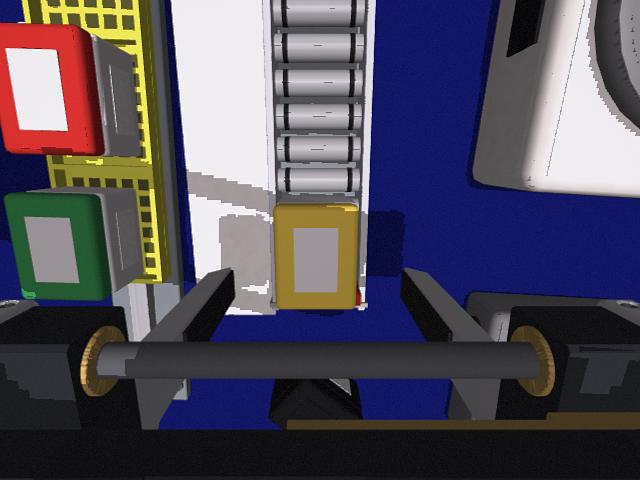

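View pics/c6s.png

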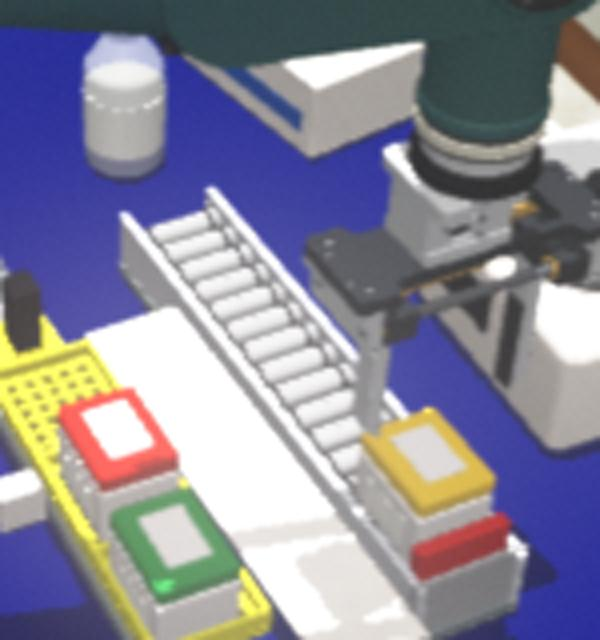

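Yellow is at the stop and centred (316,256). Grasping.

```bash
python3 -m handwheel '{"delta_pos":[[-1,0,20],[0,0,25],[0,0,25],[0,0,12],[0,0,1],[0,0,0],[0,0,0],[0,0,0]],"rotation":[[0,0,0],[0,0,0],[0,0,0],[0,0,0],[0,0,0],[0,0,0],[0,0,0],[0,0,0]],"claw":[-1,-1,-1,-1,-1,0.5,0.5,0.5]}'
python3 -m handwheel '{"delta_pos":[[0,0,0],[0,0,0],[0,0,0],[0,0,0],[0,0,0],[0,0,0],[0,0,0],[0,0,0]],"rotation":[[0,0,0],[0,0,0],[0,0,0],[0,0,0],[0,0,0],[0,0,0],[0,0,0],[0,0,0]],"claw":[1,1,1,1,1,1,1,1]}'
python3 -m handwheel '{"delta_pos":[[0,0,-4],[0,0,-8],[0,0,-12],[0,0,-14],[0,0,-10],[0,0,0],[0,0,0],[0,0,0]],"rotation":[[0,0,0],[0,0,0],[0,0,0],[0,0,0],[0,0,0],[0,0,0],[0,0,0],[0,0,0]],"claw":[1,1,1,1,1,1,1,1]}'
python3 -c "
from h import *
to(.4390,.1363,.12,.033)"
```

```text
time: 55.0
tool_pos: [0.6182, -0.0554, 0.0724]
ee_rot: [3.141, -0.002, 0.059]
wrist_force: [-0.4, 0.0, -0.0]
width: 0.0673
time: 56.0
tool_pos: [0.6178, -0.0554, 0.0719]
ee_rot: [3.141, -0.001, 0.059]
wrist_force: [-0.5, 0.3, 5.0]
width: 0.058
time: 57.0
tool_pos: [0.6171, -0.0553, 0.1186]
ee_rot: [-3.141, 0.001, 0.059]
wrist_force: [0.1, -0.1, -1.6]
width: 0.0579
at [ 0.6171 -0.0553  0.1186] yaw 0.059 t 57.0 F [ 0.1 -0.1 -1.6] w 0.0579
tool-frame delta mm [-166.5 -201.7   -1. ] tool rot z 0.026
```

```bash
python3 -m handwheel '{"delta_pos":[[-15,0,0],[-25,0,0],[-28,0,0],[-18,-10,0],[0,-28,0],[0,-32,0],[0,-32,0],[0,-25,0]],"rotation":[[0,0,0],[0,0,0],[0,0,0],[0,0,0],[0,0,0],[0,0,0],[0,0,0.013],[0,0,0.013]],"claw":[1,1,1,1,1,1,1,1]}'
python3 -c "
from h import *
to(.4390,.1363,.12,.033)"
```

```text
time: 58.0
tool_pos: [0.5241, 0.0676, 0.1191]
ee_rot: [-3.141, 0.001, 0.033]
wrist_force: [0.2, 0.1, -2.4]
width: 0.0579
at [0.5241 0.0676 0.1191] yaw 0.0331 t 58.0 F [ 0.2  0.1 -2.4] w 0.0579
tool-frame delta mm [-82.8 -71.5  -0.9] tool rot z 0.0001
```

```bash
python3 -m handwheel '{"delta_pos":[[0,-22,0],[0,-27,0],[-5,-21,0],[-20,-1.5,0],[-25,0,0],[-20,0,0],[-12,0,0],[-1,0,0]],"rotation":[[0,0,0],[0,0,0],[0,0,0],[0,0,0],[0,0,0],[0,0,0],[0,0,0],[0,0,0]],"claw":[1,1,1,1,1,1,1,1]}'
python3 -c "
from h import *
to(.4390,.1363,.0722,.033)
s=snap('side','side6');s=snap('wrist','w3');crop('side6',240,160,430,310,4,'c6s')"
```

```text
time: 59.0
tool_pos: [0.4389, 0.1351, 0.1195]
ee_rot: [-3.142, -0.0, 0.033]
wrist_force: [-0.2, 0.3, -1.2]
width: 0.0577
at [0.4389 0.1351 0.1195] yaw 0.0331 t 59.0 F [-0.2  0.3 -1.2] w 0.0577
tool-frame delta mm [ 0.1 -1.2 47.3] tool rot z 0.0001
```

View pics/c6s.png

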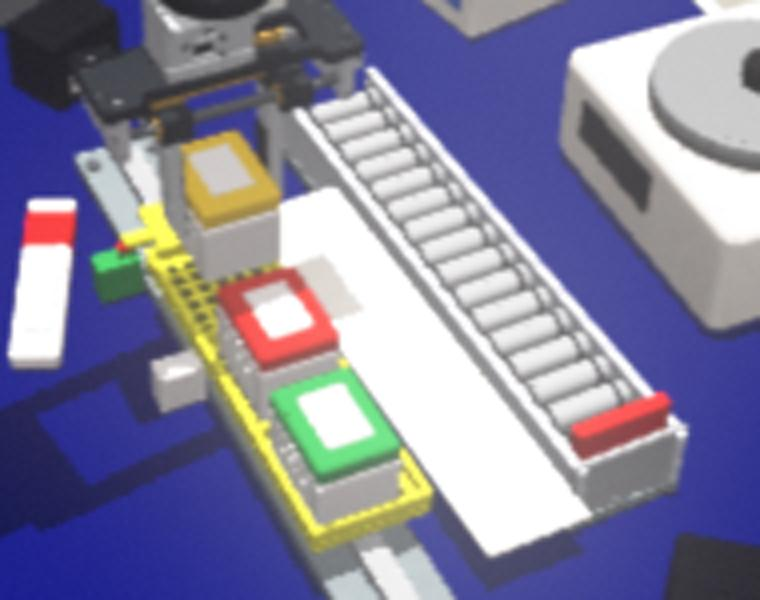

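View pics/w3.png

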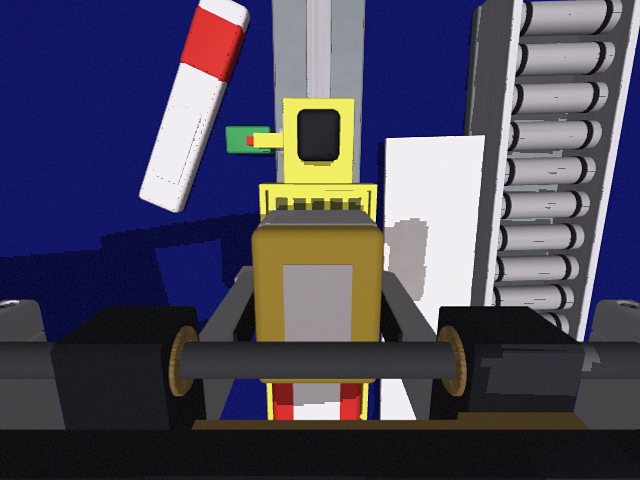

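Yellow is aligned over pocket1 (columns 252–382 vs 260–377). Green's lid seems to have shifted a few mm in its pocket, so I'll check it after this placement.

```bash
python3 -m handwheel '{"delta_pos":[[0,-1,8],[0,0,12],[0,0,12],[0,0,8],[0,0,4],[0,0,3],[0,0,1],[0,0,0]],"rotation":[[0,0,0],[0,0,0],[0,0,0],[0,0,0],[0,0,0],[0,0,0],[0,0,0],[0,0,0]],"claw":[1,1,1,1,1,1,1,1]}'
python3 -c "
from h import *
to(.4390,.1363,.0715,.033)"
```

```text
time: 60.1
tool_pos: [0.4396, 0.1362, 0.0719]
ee_rot: [-3.141, -0.001, 0.033]
wrist_force: [-0.0, -0.3, -1.0]
width: 0.058
at [0.4396 0.1362 0.0719] yaw 0.033 t 60.1 F [-0.  -0.3 -1. ] w 0.058
tool-frame delta mm [-0.6 -0.2  0.4] tool rot z 0.0
```

```bash
python3 -m handwheel '{"delta_pos":[[0,0,1],[0,0,0],[0,0,0],[0,0,0],[0,0,0],[0,0,0],[0,0,0],[0,0,0]],"rotation":[[0,0,0],[0,0,0],[0,0,0],[0,0,0],[0,0,0],[0,0,0],[0,0,0],[0,0,0]],"claw":[1,1,0.5,0,-0.5,-0.7,-0.7,-0.7]}'
python3 -m handwheel '{"delta_pos":[[0,0,0],[0,0,-10],[0,0,-30],[0,0,-40],[0,-20,-20],[0,-50,0],[0,-50,0],[0,-40,0]],"rotation":[[0,0,0],[0,0,0],[0,0,0],[0,0,0],[0,0,0],[0,0,0],[0,0,0],[0,0,0]],"claw":[-0.7,-0.7,-0.7,-0.7,-0.7,-0.7,-0.7,-0.7]}'
python3 -c "
from h import *
to(.4390,.1363,.0715,.033)
s=snap('side','side9');crop('side9',240,180,400,300,5,'c6s');s=snap('top','top10');crop('top10',210,190,410,310,4,'c8')"
```

```text
time: 61.1
tool_pos: [0.4392, 0.1361, 0.0703]
ee_rot: [-3.141, 0.0, 0.033]
wrist_force: [-0.3, 0.0, -0.1]
width: 0.0801
time: 62.1
tool_pos: [0.434, 0.2979, 0.1715]
ee_rot: [-3.141, -0.001, 0.034]
wrist_force: [0.0, -0.7, 0.1]
width: 0.0799
at [0.434  0.2979 0.1715] yaw 0.0336 t 62.1 F [ 0.  -0.7  0.1] w 0.0799
tool-frame delta mm [ -0.6 161.7  99.9] tool rot z 0.0006
```

View pics/c6s.png

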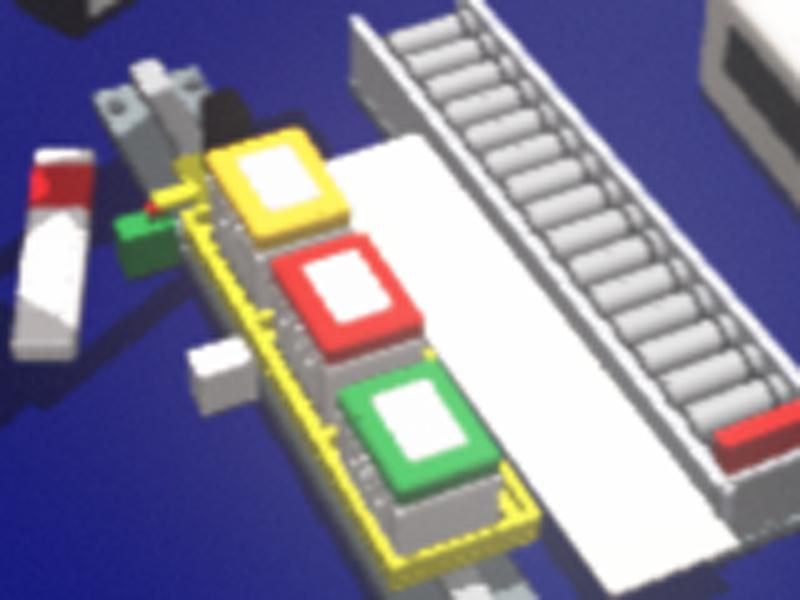

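View pics/c8.png

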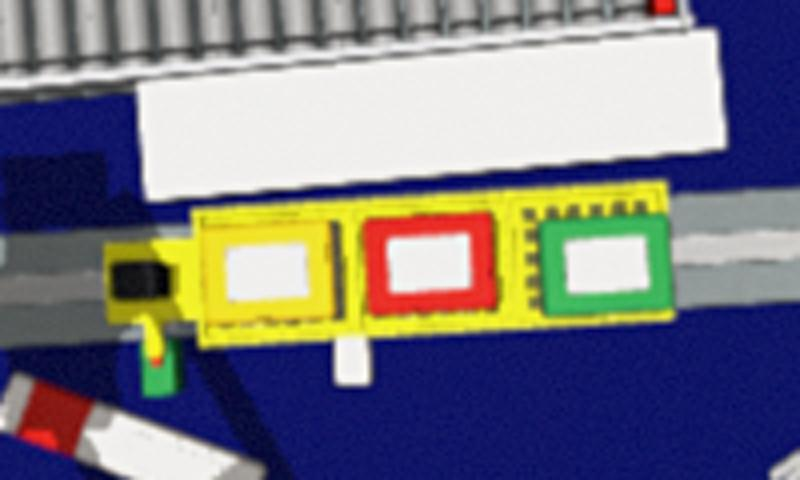

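```bash
python3 -c "
from h import *
s=load('top10')
t=quad(s,[(191,212),(667,181),(675,319),(200,349)],210,190,4,.062)
yaw=.033;ux=np.array([np.cos(yaw),np.sin(yaw)]);uy=np.array([-np.sin(yaw),np.cos(yaw)])
for n,q in [('G',[(540,223),(665,213),(675,308),(548,318)]),('R',[(363,221),(490,212),(497,308),(368,316)]),('Y',[(200,228),(328,221),(335,315),(206,322)])]:
    m=quad(s,q,210,190,4,.112); d=m[:2]-t[:2]; print(n,(d@ux*1000).round(1),(d@uy*1000).round(1))
"
python3 -c "
from h import *
crop('side9',300,240,355,300,12,'a')"
```

```text
centre [0.4426 0.0437 0.062 ] len 0.28656391596155295 wid 0.0828167603158448 yaw 0.036
centre [ 0.4386 -0.0575  0.112 ] len 0.07226897117613607 wid 0.054594817203592785 yaw 0.0513
G -7.4 -101.0
centre [0.4421 0.0441 0.112 ] len 0.07359858121497666 wid 0.054875698469559094 yaw 0.0383
R -0.5 0.4
centre [0.4406 0.1374 0.112 ] len 0.07405686875596758 wid 0.05412616109764812 yaw 0.0264
Y 1.0 93.7
```

View pics/a.png

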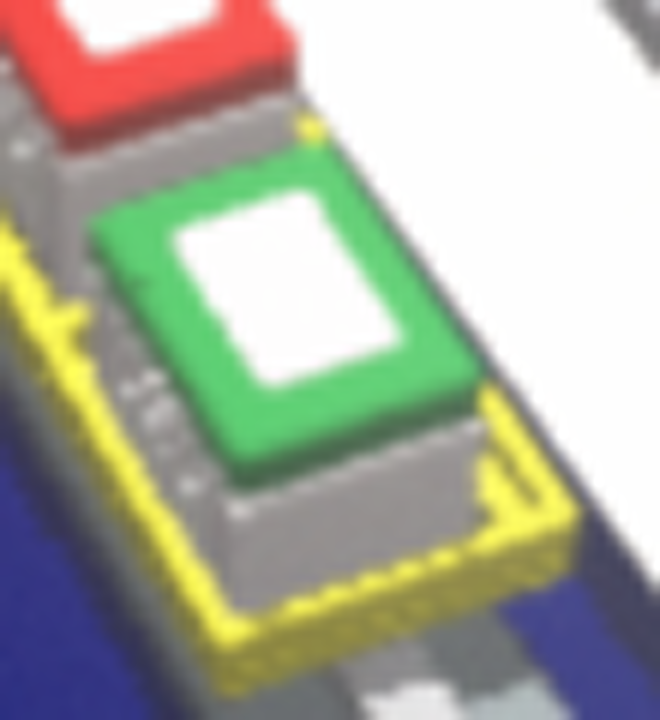

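```bash
python3 -c "
from h import *
t=load('top10');s=load('side9')
T=lambda u,v:(210+u/4-.4,190+v/4-.4)
S=lambda u,v:(300+u/12-.5,240+v/12-.5)
for a,b in [((540,223),(325,145)),((665,213),(480,375)),((675,308),(240,470)),((548,318),(90,225))]:
    x,r=tri(t,T(*a),s,S(*b));print(x.round(4),r)
"
```

```text
[ 0.4636 -0.0198  0.1096] [0.00075892]
[ 0.4669 -0.0915  0.1091] [0.00141043]
[ 0.4122 -0.0955  0.1082] [0.00157268]
[ 0.4089 -0.0227  0.1102] [0.00091316]
```

All four green lid corners triangulate to about 0.109 m high, so that box was nudged into its pocket's corner but is flat and inside. Lane empty, all three boxes are in. Now behind the handle for the final push.

```bash
python3 -m handwheel '{"delta_pos":[[0,15,0],[0,15,0],[0,0,0],[0,0,20],[0,0,30],[0,0,30],[0,0,13],[0,0,0]],"rotation":[[0,0,0],[0,0,0],[0,0,0],[0,0,0],[0,0,0],[0,0,0],[0,0,0],[0,0,0]],"claw":[1,1,1,1,1,1,1,1]}'
python3 -m handwheel '{"delta_pos":[[0,5,0],[0,7,0],[0,7,0],[0,5,0],[0,3,0],[0,3,0],[0,4,0],[0,4,0]],"rotation":[[0,0,0],[0,0,0],[0,0,0],[0,0,0],[0,0,0],[0,0,0],[0,0,0],[0,0,0]],"claw":[1,1,1,1,1,1,1,1]}'
python3 -c "
from h import *
to(.4394,.1194,.078,.033)"
```

```text
time: 63.2
tool_pos: [0.4346, 0.2654, 0.0769]
ee_rot: [3.141, 0.001, 0.032]
wrist_force: [-0.2, 1.1, 0.3]
width: 0.003
time: 64.2
tool_pos: [0.4363, 0.2294, 0.0777]
ee_rot: [-3.139, -0.001, 0.034]
wrist_force: [-0.4, 1.8, 1.4]
width: 0.0005
at [0.4363 0.2294 0.0777] yaw 0.034 t 64.2 F [-0.4  1.8  1.4] w 0.0005
tool-frame delta mm [ -0.6 110.   -0.6] tool rot z 0.001
```

```bash
python3 -m handwheel '{"delta_pos":[[0,5,0],[0,7,0],[0,7,0],[0,7,0],[0,7,0],[0,7,0],[0,7,0],[0,7,0]],"rotation":[[0,0,0],[0,0,0],[0,0,0],[0,0,0],[0,0,0],[0,0,0],[0,0,0],[0,0,0]],"claw":[1,1,1,1,1,1,1,1]}'
python3 -m handwheel '{"delta_pos":[[0,7,0],[0,7,0],[0,7,0],[0,6,0],[0,4,0],[0,3,0],[0,0,0],[0,0,0]],"rotation":[[0,0,0],[0,0,0],[0,0,0],[0,0,0],[0,0,0],[0,0,0],[0,0,0],[0,0,0]],"claw":[1,1,1,1,1,1,1,1]}'
python3 -c "
from h import *
to(.4394,.1194,.078,.033)
s=snap('top','top11');crop('top11',210,180,410,310,4,'c8')"
```

```text
time: 65.2
tool_pos: [0.438, 0.1736, 0.0775]
ee_rot: [-3.142, 0.0, 0.033]
wrist_force: [-0.3, 2.2, 1.8]
width: 0.0002
time: 66.2
tool_pos: [0.439, 0.1398, 0.0773]
ee_rot: [3.141, 0.0, 0.033]
wrist_force: [-0.2, 0.3, 0.2]
width: 0.0001
at [0.439  0.1398 0.0773] yaw 0.033 t 66.2 F [-0.2  0.3  0.2] w 0.0001
tool-frame delta mm [-0.3 20.4 -0.7] tool rot z 0.0
```

View pics/c8.png

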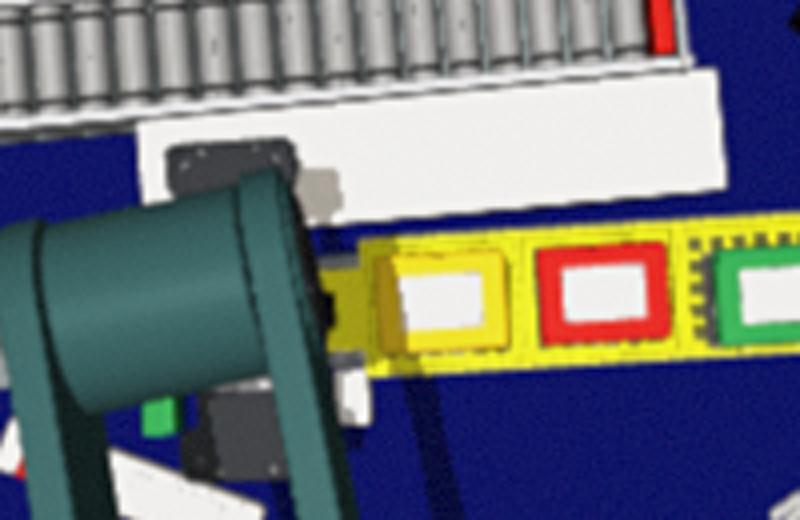

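Twenty mm remain by the tool reading. Going on with small steps.

```bash
python3 -m handwheel '{"delta_pos":[[0,3,0],[0,3,0],[0,2,0],[0,2,0],[0,1,0],[0,1,0],[0,0,0],[0,0,0]],"rotation":[[0,0,0],[0,0,0],[0,0,0],[0,0,0],[0,0,0],[0,0,0],[0,0,0],[0,0,0]],"claw":[1,1,1,1,1,1,1,1]}'
python3 -m handwheel '{"delta_pos":[[0,1,0],[0,0,0],[0,1,0],[0,0,0],[0,1,0],[0,0,0],[0,0,0],[0,0,0]],"rotation":[[0,0,0],[0,0,0],[0,0,0],[0,0,0],[0,0,0],[0,0,0],[0,0,0],[0,0,0]],"claw":[1,1,1,1,1,1,1,1]}'
python3 -m handwheel '{"delta_pos":[[0,1,0],[0,0,0],[0,1,0],[0,0,0],[0,0,0],[0,0,0],[0,0,0],[0,0,0]],"rotation":[[0,0,0],[0,0,0],[0,0,0],[0,0,0],[0,0,0],[0,0,0],[0,0,0],[0,0,0]],"claw":[1,1,1,1,1,1,1,1]}'
python3 -c "
from h import *
to(.4394,.1194,.078,.033)"
```

```text
time: 67.25
tool_pos: [0.4394, 0.1297, 0.0774]
ee_rot: [-3.138, -0.0, 0.033]
wrist_force: [-0.2, 5.5, -0.8]
width: 0.0001
time: 68.25
tool_pos: [0.4399, 0.1246, 0.0777]
ee_rot: [3.141, -0.001, 0.033]
wrist_force: [0.8, 0.0, -0.4]
width: 0.0005
time: 69.25
tool_pos: [0.4396, 0.123, 0.0774]
ee_rot: [3.142, 0.0, 0.033]
wrist_force: [-0.4, 0.4, -0.0]
width: 0.0006
at [0.4396 0.123  0.0774] yaw 0.033 t 69.25 F [-0.4  0.4 -0. ] w 0.0006
tool-frame delta mm [-0.3  3.6 -0.6] tool rot z 0.0
```

The bump is passed (5.5 N, then free). Closing the last 3 mm.

```bash
python3 -m handwheel '{"delta_pos":[[0,1,0],[0,0,0],[0,1,0],[0,0,0],[0,0,0],[0,0,0],[0,0,0],[0,0,0]],"rotation":[[0,0,0],[0,0,0],[0,0,0],[0,0,0],[0,0,0],[0,0,0],[0,0,0],[0,0,0]],"claw":[1,1,1,1,1,1,1,1]}'
python3 -m handwheel '{"delta_pos":[[0,1,0],[0,0,0],[0,0,0],[0,0,0],[0,0,0],[0,0,0],[0,0,0],[0,0,0]],"rotation":[[0,0,0],[0,0,0],[0,0,0],[0,0,0],[0,0,0],[0,0,0],[0,0,0],[0,0,0]],"claw":[1,1,1,1,1,1,1,1]}'
python3 -c "
from h import *
to(.4394,.1194,.078,.033)"
```

```text
time: 70.25
tool_pos: [0.4397, 0.1212, 0.0775]
ee_rot: [-3.141, -0.0, 0.033]
wrist_force: [0.1, 1.0, 0.1]
width: 0.0006
time: 71.25
tool_pos: [0.4398, 0.1201, 0.0775]
ee_rot: [-3.142, -0.0, 0.033]
wrist_force: [-0.4, 1.6, -0.4]
width: 0.0004
at [0.4398 0.1201 0.0775] yaw 0.033 t 71.25 F [-0.4  1.6 -0.4] w 0.0004
tool-frame delta mm [-0.4  0.7 -0.5] tool rot z 0.0
```

```bash
python3 -m handwheel '{"delta_pos":[[0,1,0],[0,0,0],[0,0,0],[0,0,0],[0,0,0],[0,0,0],[0,0,0],[0,0,0]],"rotation":[[0,0,0],[0,0,0],[0,0,0],[0,0,0],[0,0,0],[0,0,0],[0,0,0],[0,0,0]],"claw":[1,1,1,1,1,1,1,1]}'
python3 -m handwheel '{"delta_pos":[[0,-3,0],[0,-15,0],[0,-20,0],[0,-20,-20],[0,-30,-40],[0,-40,-20],[0,-30,0],[0,-20,0]],"rotation":[[0,0,0],[0,0,0],[0,0,0],[0,0,0],[0,0,0],[0,0,0],[0,0,0],[0,0,0]],"claw":[1,1,1,1,1,1,1,1]}'
python3 -c "
from h import *
to(.4394,.1194,.078,.033)
s=snap('top','top12');crop('top12',270,190,470,310,4,'c8');s=snap('side','side12');crop('side12',240,180,400,300,5,'c6s')"
```

```text
time: 72.25
tool_pos: [0.4398, 0.1197, 0.0775]
ee_rot: [-3.14, -0.0, 0.033]
wrist_force: [0.0, 5.5, 0.0]
width: 0.0008
time: 73.25
tool_pos: [0.4337, 0.2985, 0.1576]
ee_rot: [3.141, -0.001, 0.034]
wrist_force: [-0.2, -0.9, -0.7]
width: 0.0007
at [0.4337 0.2985 0.1576] yaw 0.0343 t 73.25 F [-0.2 -0.9 -0.7] w 0.0007
tool-frame delta mm [ -0.5 179.2  79.7] tool rot z 0.0013
```

View pics/c8.png

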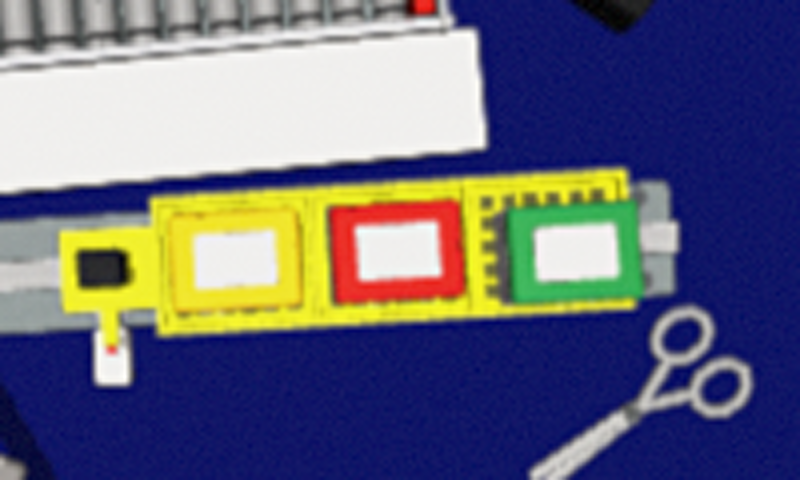

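View pics/c6s.png

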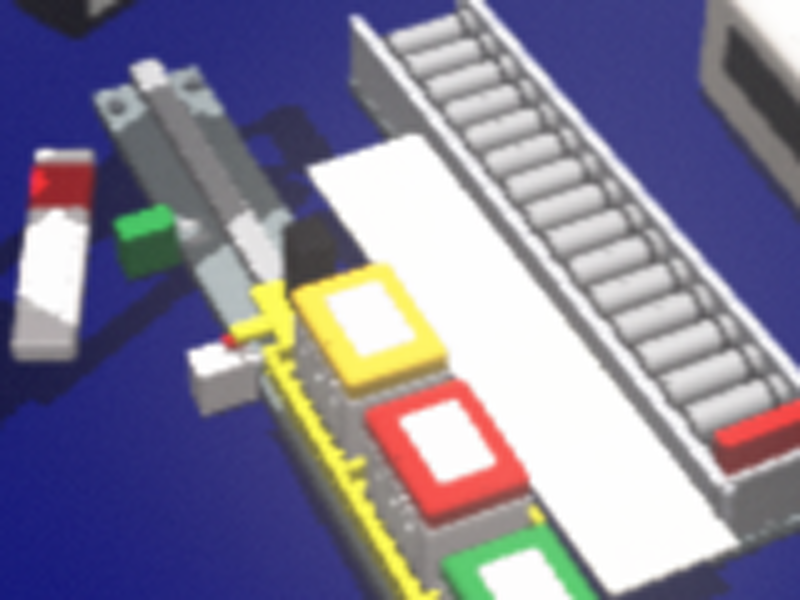

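View pics/top12.png

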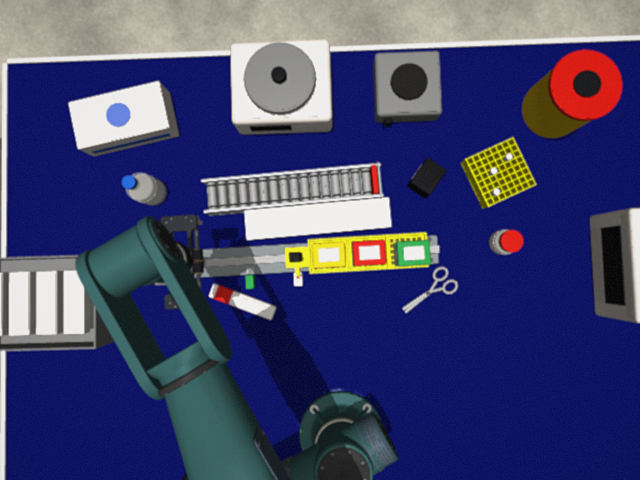

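The pointer (111,348) stands on the white tab (centre ~113), and the pusher travelled 119.7 mm from the loading detent against 120 expected. All three boxes sit in their pockets, and the bystanders are where they were. Handing in.

```bash
python3 -c "
from h import *
s=load('top12')
t=quad(s,[(150,200),(627,170),(638,304),(160,336)],270,190,4,.062)
print(robot.get_obs()['wrist_force'])
print(robot.close_job())"
```

```text
centre [ 0.4469 -0.0769  0.062 ] len 0.28676152463051097 wid 0.08125389438029079 yaw 0.0368
[ 0.67591824 -0.65819024 -1.06686563]
the job is handed in; nothing more can be done
None
```

The job is done and handed in at about 73 s.

- **Loading station:** I pushed the carrier until the pointer stood within about 1 mm of the green tab's centre. The push force rose to 8 N there, and the carrier stayed put when I backed off.
- **Boxes:** All three were present. I took green, then red, then yellow: rolled each to the stop by pushing the queue from behind, lifted it there and set it down. Green is in pocket3, red in pocket2 and yellow in pocket1.
- **Dispatch station:** I pushed the carrier on until the pointer stood on the white tab. The bump was felt at 5.5 N, and the pusher had travelled 119.7 mm from the loading detent, against 120 mm expected. It stayed in place when I backed off.

**One disagreement:** after I set it down, green was found shifted about 7 mm each way into the corner of its pocket. That is probably the knock the task warned of. Its four lid corners measured at an even height of 108–110 mm, 2–4 mm under the nominal 112 mm, so I took it as flat and inside the pocket and left it.

**Last pictures:** red and yellow were centred in their pockets to about 1 mm before the final push, and all three boxes still look in place after it. The lane is empty, the other things on the bench look unmoved, and the gripper touches nothing. The grip never visibly slackened.

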